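# Feed spacer discs from the gravity magazine and gauge them

## Robot

A 6-joint arm with a two-finger parallel gripper is mounted at the origin on the work surface. World frame = base frame: x ahead of the robot, y to its left, z up, the work surface at z = 0. Lengths are in m, angles in rad, forces in N, time in s.
With the tool pointing down it reaches from about 0.3 to 0.875 m from the base axis. Payload 6.4 kg.
Tool frame: the origin (TCP) lies between the finger pads; the fingertips stand 25 mm ahead of it and the grasp point (between the pads) lies 6 mm ahead of it; y points along the fingers, x is the direction in which the jaws open and shut, and the axes are right-handed (so a half turn about y gives the same grasp; the last joint's range is limited). The gripper opens to 85 mm and grips with 20 to 120 N. Pads are 22 mm wide; open, the fingers measure 114 mm over their backs; the gripper's body (76 mm by 85 mm) begins 54 mm behind the grasp point. The pads swing forward as they close: fully open they stand 13 mm farther back than shut.
Start: joints at [-1.428, 0.181, 1.607, -0, 1.354, -0.206], TCP at [0.197, -0.54, 0.256] pointing down, gripper open.
Joint ranges: [-2.99, 2.99], [-0.89, 2.07], [0.3, 2.58], [-1.14, 4.28], [0, 2.63], [-3.12, 3.12]. Speed limits (rad/s): [2.57, 2.57, 3.01, 3.14, 3.14, 3.14].

## Interface

Orientations are given as a unit quaternion [w, x, y, z].
In Python, from bench import ctrl, vision, ticket, find_in, regions_of, pinpoint gives the robot as it stands.
- The arm moves only by the tool apply_moves, never from a script. Its argument "increments" is a list of rows, each an object of numbers: "x", "y", "z": the shift along the tool's x, y, z in cm; "ax", "ay", "az": the turn, a rotation vector about the tool's x, y, z in rad; "grip": the closure, from 0 (fully open) to 1 (shut). A call has 1 to 12 rows; each row is the pose to reach, as a shift and turn from the pose measured when the call began, along the tool's axes at that moment; what a row does not reach only later rows make up. A row lasts 1/8 s, in which the tool goes at most 62.5 mm and 10.7 degrees, less where a joint would pass 70% of its speed; a pose out of reach is approached as far as the arm can. A call with a gripper value outside its range is refused whole. The fingers move at their own pace and stop on an object; the grip force is fixed at half the most. Time passes only in rows, so rows that repeat a pose let the fingers close. It gives the time, the measured TCP pose, the force and the opening at its end, in the units of the state.
- ctrl.get_obs(): the state, without advancing time (a new reading comes with each control period).
- vision.camera(name): name is "side" or "top" or "wrist"; returns the picture (400x640x3 uint8, red, green, blue); there is no depth.
- vision.camera_params(name): a dict with "intrinsics" (3x3 intrinsics, pixels), "R" (3x3) and "t" (3): a world point X has camera coordinates R X + t. Camera axes: x right, y down, z forward; pixel columns grow to the right and rows downward; lengths in m; the calibration is good to about 2 mm. A picture is of the moment at which its call begins: read the wrist's pose just before it. camera_params takes no time and is no camera call; for the wrist camera it gives the pose at the moment of the call.
- ticket.hand_in(): hands the job in, once; it reports no verdict.
Trained networks look in the newest picture that a camera, given by its name, has taken for a name from the list of things; names that differ only in an ending like _2 or _b are one class to them, and where a whole thing is asked for, a point or a joint stands for the part that bears it (a point fixed in the world has none). Each returns a list of dicts, best first, with "p" (0 to 1); they miss things now and then, are a little off and sometimes report something else, mostly with a low value. They report only what shows in the picture. A call takes as long as a camera call. They do not tell look-alikes from the thing itself.
- find_in(camera, query): "rect" ([centre column, centre row, width, height] in pixels, round what is visible of it).
- regions_of(camera, query): "mask" (400x640 bool, what is visible of it) and "rect" ([centre column, centre row, width, height] in pixels, round what is visible of it).
- pinpoint(camera, query): "xy" ([column, row] in pixels: a listed point, or the origin of a listed thing).
The state is a dict: "time_s": time; "q": joint angles; "dq": joint speeds; "joint_efforts": joint torques, N m; "eef_pos": TCP position; "eef_rot": TCP orientation; "wrist_force": force on the tool from outside, world axes, zero at the start; "torque": the same for the moment, N m; "opening": opening from 0.0 (shut) to 1.0 (fully open).
Only numpy, scipy, OpenCV 4.12 (cv2) and the standard library are available. Lean on these libraries where they do the work, as an engineer would, in place of code of your own. Each camera call takes 0.05 s, during which the arm holds its last target.

## Task

Empty the magazine of exhaust spacer discs with its pusher, one disc at a time from the bottom of the stack, and sort them by the ring gauge: discs that fit fall through it and stay in the clear bin underneath, discs too big for the hole go into the loose black tray. At the end leave the pusher drawn fully back, the tray standing flat on the bench, and the spray can, spanner and tape roll where they are.

Things in the scene. Friction and masses are not known exactly. Their poses are not given: they have to be found in the camera images.
- magazine: fixed steel magazine holding the discs in one upright stack. Origin on the bench under the stack's centre; +x is the way the pusher drives discs out. Discs lie on a bed 20 mm above the bench in a chute 57 mm square inside, 73 mm outside. Its walls reach 90 mm; a strap on top (to 95 mm) stops discs being taken out above. The front wall ends 14 mm above the bed: only the bottom disc can leave
- tongue (a point): where a pushed-out disc lies, on the top of a tongue 36 mm wide and 20 mm high that runs from 39 to 110 mm ahead of the magazine's origin. The point is 88 mm ahead of it; a 44 mm disc stops centred about 86, a 54 mm one about 91 mm ahead, up to 8 mm to either side. Discs overhang the tongue, so can be gripped from above, jaws closing along the magazine's y
- pusher (a joint): the sliding pusher, m: 0 = drawn fully back (as at the start), 0.102 = fully forward along the magazine's +x, bottom disc pushed right out onto the tongue. Stays where it is left; slides with 2 to 8 N. Its blade, 7 mm thick, carries the rest of the stack while it is forward; the stack drops onto the bed once it is fully back
- pusher_grip (a point): the point to grip on the pusher's upright black handle, a post 20 by 20 mm, 60 mm tall, its faces square to the magazine's axes; top at 88.5 mm above the bench. The point is 70 mm above the bench on the post's axis, 167 mm behind the magazine's origin (magazine -x) when drawn back; it moves with the pusher
- gauge: fixed ring gauge: a 100 by 100 mm steel plate 8 mm thick, top 75 mm above the bench, with a 49 mm through hole in its centre, standing on a clear-walled bin (inside 92 by 92 mm, floor at 5 mm). Origin on the bench under the hole
- gauge_hole (a point): centre of the gauge's hole, level with the plate's top face (75 mm above the bench). A disc laid flat and centred on it either falls into the bin or lies on the plate
- tray: loose black open tray, 130 mm (its x) by 150 mm (its y), 25 mm high, walls and floor 4 mm thick, 0.5 kg. Origin at the centre of its underside
- spacer_a: aluminium spacer disc 10 mm thick, either 44 mm or 54 mm in diameter (which one is not told: the gauge tells), dark dimple 18 mm wide in the middle. Origin at the centre of its underside, z through the thickness. May be absent. Starts in the magazine: at the bottom of the stack (either a or b is there)
- spacer_b: aluminium spacer disc 10 mm thick, either 44 mm or 54 mm in diameter (which one is not told: the gauge tells), dark dimple 18 mm wide in the middle. Origin at the centre of its underside, z through the thickness. May be absent. Starts in the magazine: at the bottom of the stack (either a or b is there)
- spacer_c: aluminium spacer disc 10 mm thick, either 44 mm or 54 mm in diameter (which one is not told: the gauge tells), dark dimple 18 mm wide in the middle. Origin at the centre of its underside, z through the thickness. May be absent. Starts in the magazine: second from the bottom (either c or d is there)
- spacer_d: aluminium spacer disc 10 mm thick, either 44 mm or 54 mm in diameter (which one is not told: the gauge tells), dark dimple 18 mm wide in the middle. Origin at the centre of its underside, z through the thickness. May be absent. Starts in the magazine: second from the bottom (either c or d is there)
- spacer_e: aluminium spacer disc 10 mm thick, either 44 mm or 54 mm in diameter (which one is not told: the gauge tells), dark dimple 18 mm wide in the middle. Origin at the centre of its underside, z through the thickness. May be absent. Starts in the magazine: third from the bottom and, if both e and f are there, f on top of e (one or both are there)
- spacer_f: aluminium spacer disc 10 mm thick, either 44 mm or 54 mm in diameter (which one is not told: the gauge tells), dark dimple 18 mm wide in the middle. Origin at the centre of its underside, z through the thickness. May be absent. Starts in the magazine: third from the bottom and, if both e and f are there, f on top of e (one or both are there)
- spray_can: bystander: upright can 54 mm across, 150 mm tall; origin under its centre
- spanner: bystander: spanner 150 mm long lying flat along its x; origin under its middle
- tape_roll: bystander: roll of tape 90 mm across, 25 mm high, lying flat; origin under its centre
Mind the look-alikes: they are no part of the job. What is shaped like the spacer_f but green, pink or red is not meant.

How it is judged:
At the end, for the whole second after the job is handed in: every 44 mm disc lies at rest in the clear bin under the gauge plate, every 54 mm disc lies at rest within the tray's walls (its underside no more than 35 mm above the tray's), the pusher is within 6 mm of fully back, and the tray stands flat on the bench (within 0.05 rad and 6 mm) (x of spacer_a in the frame of gauge between -0.046 and 0.046 m and y of spacer_a in the frame of gauge between -0.046 and 0.046 m and z of each of spacer_a, spacer_d, spacer_f in the frame of gauge below 0.062 m and linear speed of each of spacer_a, spacer_b, spacer_c, spacer_d, spacer_e, spacer_f below 0.02 m/s and x of spacer_b in the frame of tray between -0.063 and 0.063 m and y of spacer_b in the frame of tray between -0.073 and 0.073 m and z of spacer_b in the frame of tray between 0 and 0.035 m and x of spacer_c in the frame of tray between -0.063 and 0.063 m and y of spacer_c in the frame of tray between -0.073 and 0.073 m and z of spacer_c in the frame of tray between 0 and 0.035 m and x of spacer_d in the frame of gauge between -0.046 and 0.046 m and y of spacer_d in the frame of gauge between -0.046 and 0.046 m and x of spacer_e in the frame of tray between -0.063 and 0.063 m and y of spacer_e in the frame of tray between -0.073 and 0.073 m and z of spacer_e in the frame of tray between 0 and 0.035 m and x of spacer_f in the frame of gauge between -0.046 and 0.046 m and y of spacer_f in the frame of gauge between -0.046 and 0.046 m and value of joint pusher below 0.006 m and angle between tray's own z axis and vertical below 0.05 rad and height (world z) of tray below 0.006 m); the robot touches nothing.
It fails at once if the spray can was moved more than 5 cm (distance of spray_can from where it was at the start of the episode above 0.05 m).
It fails at once if the spanner was moved more than 5 cm (distance of spanner from where it was at the start of the episode above 0.05 m).
It fails at once if the tape roll was moved more than 5 cm (distance of tape_roll from where it was at the start of the episode above 0.05 m).
Of spacer_a, spacer_b only 1 to 1 are there at a start; the rules pass over those that are not, and their reading is None.
Of spacer_c, spacer_d only 1 to 1 are there at a start; the rules pass over those that are not, and their reading is None.
Of spacer_e, spacer_f only 1 to 2 are there at a start; the rules pass over those that are not, and their reading is None.
At some moment in a run one of tray may be knocked a few centimetres aside while the robot is not near it.
Once in a run the grip may slacken for a moment while it holds something.
It also fails if it takes over 210 s, if anything falls off the work surface, if the arm or the gripper's body presses on something with over 40 N, if the wrist force passes 120 N, or if a joint passes its speed limit or range.

## Working session

There is one attempt and no reset: what is moved stays moved. The work goes in short steps, Python scripts to look and compute and a tool call to move; the robot and the scene stay as the last step left them, time stands still between calls to the robot, and variables do not carry over. Pictures are saved under pics/ and viewed, and the job is handed in when it is done.

Besides the shell and the picture viewer there is one more tool, called after "Emit:" by a JSON object that holds its "name" and its "arguments", one argument or row to a line. apply_moves: Moves the arm, as the interface text tells. Its arguments: {"type":"object","properties":{"increments":{"type":"array","items":{"type":"object","properties":{"x":{"type":"number"},"y":{"type":"number"},"z":{"type":"number"},"ax":{"type":"number"},"ay":{"type":"number"},"az":{"type":"number"},"grip":{"type":"number"}}}}},"required":["increments"]}

```bash
ls; mkdir -p pics; python3 - <<'E'
from bench import ctrl, vision, pinpoint, find_in
import cv2
print(ctrl.get_obs())
for c in ["side","top","wrist"]:
    im=vision.camera(c); cv2.imwrite(f"pics/{c}0.png",im[:,:,::-1])
    p=vision.camera_params(c); print(c,p)
    if c!="wrist":
        for q in ["magazine","tongue","pusher_grip","gauge","gauge_hole","tray","spray_can","spanner","tape_roll","spacer_a"]:
            r=pinpoint(c,q); print(q,[(round(d['p'],2),[round(float(v)) for v in d['xy']]) for d in r[:3]])
E
```

```text
pics
{'time_s': 0.0, 'q': array([-1.42835212e+00,  1.81522256e-01,  1.60802098e+00,  2.30381188e-05,
        1.35379614e+00, -2.06328410e-01]), 'dq': array([-5.71588733e-04, -2.40061738e-03,  8.49835103e-05, -9.78195517e-05,
        4.58007585e-04,  9.83371212e-04]), 'joint_efforts': array([-7.41571366e-04, -4.44866824e+01, -3.51333976e+01, -3.26520585e-04,
        8.92092066e-03,  1.49450926e-05]), 'eef_pos': array([ 0.19643628, -0.5398601 ,  0.25538841]), 'eef_rot': array([ 0.57962311, -0.57871142,  0.40608271, -0.40524929]), 'wrist_force': array([ 0.40985218, -1.16035375,  0.49093296]), 'torque': array([0.01401396, 0.04329038, 0.02177096]), 'opening': 0.9991245604264924}
side {'intrinsics': array([[437.85678104,   0.        , 322.18642662],
       [  0.        , 437.85678104, 199.1277935 ],
       [  0.        ,   0.        ,   1.        ]]), 'R': array([[-0.6943782 , -0.7195014 , -0.01251643],
       [-0.46526822,  0.46215518, -0.75494243],
       [ 0.54896667, -0.51839207, -0.65567161]]), 't': array([0.32156758, 0.39067487, 0.80976234])}
magazine [(0.57, [265, 291])]
tongue [(0.
[... 806 characters left out ...]
0.89, [246, 166])]
gauge [(0.61, [318, 185])]
gauge_hole [(0.71, [313, 182])]
tray [(0.83, [336, 238])]
spray_can [(0.73, [250, 137]), (0.34, [424, 247])]
spanner [(0.58, [212, 159])]
tape_roll [(0.71, [426, 246])]
spacer_a [(0.62, [278, 207]), (0.59, [208, 216]), (0.57, [240, 220])]
wrist {'intrinsics': array([[358.19443174,   0.        , 317.48761217],
       [  0.        , 358.19443174, 202.95883049],
       [  0.        ,   0.        ,   1.        ]]), 'R': array([[ 3.42691069e-01, -9.39448112e-01, -2.75981214e-04],
       [-9.00393209e-01, -3.28528450e-01,  2.85238720e-01],
       [-2.68057645e-01, -9.75002703e-02, -9.58456466e-01]]), 't': array([-0.57755321, -0.03715336,  0.37924848])}
```

View pics/side0.png

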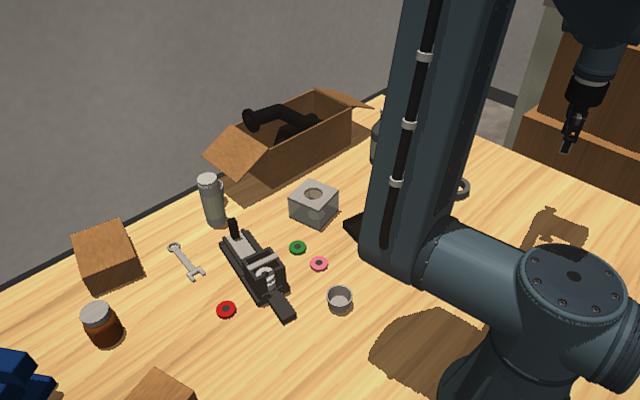

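View pics/top0.png

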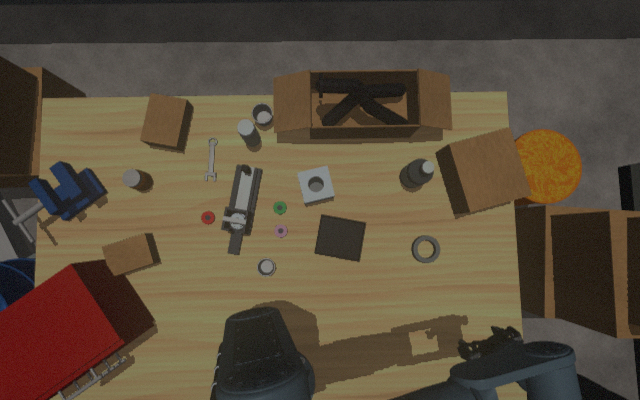

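View pics/wrist0.png

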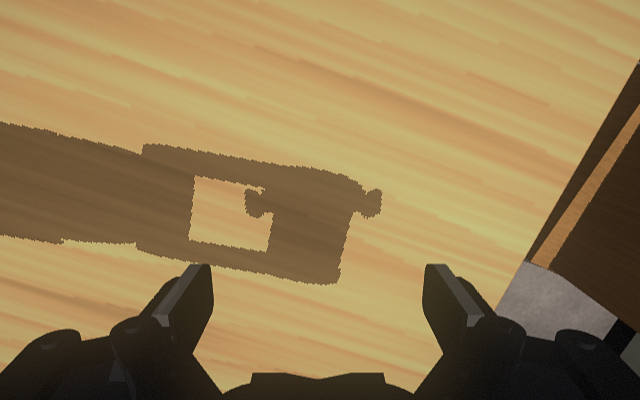

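The top view shows the pusher post at (246,166), magazine (238,218), tongue (233,245), gauge (316,184) and tray (340,238). The red, green and pink discs are the look-alikes, so I'll leave them alone.

```bash
cat > h.py <<'E'
from bench import ctrl, vision, ticket, find_in, regions_of, pinpoint
import numpy as np, cv2
from scipy.spatial.transform import Rotation as Rot
def ray(c,uv,z,P=None):
    P=P or vision.camera_params(c)
    K,R,t=P['intrinsics'],P['R'],P['t']
    d=R.T@np.linalg.inv(K)@np.array([uv[0],uv[1],1.]); o=-R.T@t
    return o+d*(z-o[2])/d[2]
def proj(c,X,P=None):
    P=P or vision.camera_params(c)
    x=P['intrinsics']@(P['R']@np.asarray(X,float)+P['t']); return x[:2]/x[2]
def pose():
    o=ctrl.get_obs(); w,x,y,z=o['eef_rot']; return o['eef_pos'],Rot.from_quat([x,y,z,w]),o
def rel(pos,R=None):
    """increment (cm, rotvec) to get to world pos/rot"""
    p,R0,o=pose(); d=R0.inv().apply(np.asarray(pos)-p)*100
    rv=(R0.inv()*R).as_rotvec() if R is not None else np.zeros(3)
    print("xyz cm",d.round(2),"rot",rv.round(4),"rows>=",max(np.linalg.norm(d)/6.25,np.degrees(np.linalg.norm(rv))/10.7).round(1))
def down(yaw):
    """tool z down, tool x (jaw direction) at world yaw; picks nearest half-turn to now"""
    p,R0,o=pose(); best=None
    for k in (0,np.pi):
        a=yaw+k; x=np.array([np.cos(a),np.sin(a),0]); z=np.array([0,0,-1.]); y=np.cross(z,x)
        R=Rot.from_matrix(np.stack([x,y,z],1)); m=(R0.inv()*R).magnitude()
        if best is None or m<best[0]: best=(m,R)
    return best[1]
def save(c,name,box=None,k=1):
    im=vision.camera(c)
    if box: x0,y0,x1,y1=box; im=im[y0:y1,x0:x1]
    if k!=1: im=cv2.resize(im,None,fx=k,fy=k,interpolation=cv2.INTER_CUBIC)
    cv2.imwrite(f"pics/{name}.png",np.ascontiguousarray(im[:,:,::-1]))
E
python3 - <<'E'
from h import *
save("top","top1",(190,120,390,270),4)
P=vision.camera_params("top")
for n,uv,z in [("post",(246,166),.0885),("mag",(239,220),.09),("tongue",(233,245),.02),("gauge",(316,184),.075),("tray",(340,238),.025),("green",(280,208),.01),("red",(208,217),.01),("can",(247,128),.15)]:
    print(n,ray("top",uv,z,P).round(3))
p,R,o=pose(); print(R.as_matrix().round(3))
E
```

```text
post [0.691 0.093 0.089]
mag [0.522 0.115 0.09 ]
tongue [0.443 0.148 0.02 ]
gauge [ 0.631 -0.126  0.075]
tray [ 0.458 -0.202  0.025]
green [ 0.562 -0.006  0.01 ]
red [0.537 0.232 0.01 ]
can [0.795 0.078 0.15 ]
[[ 0.342  0.     0.94 ]
 [-0.94  -0.     0.342]
 [ 0.    -1.     0.   ]]
```

View pics/top1.png

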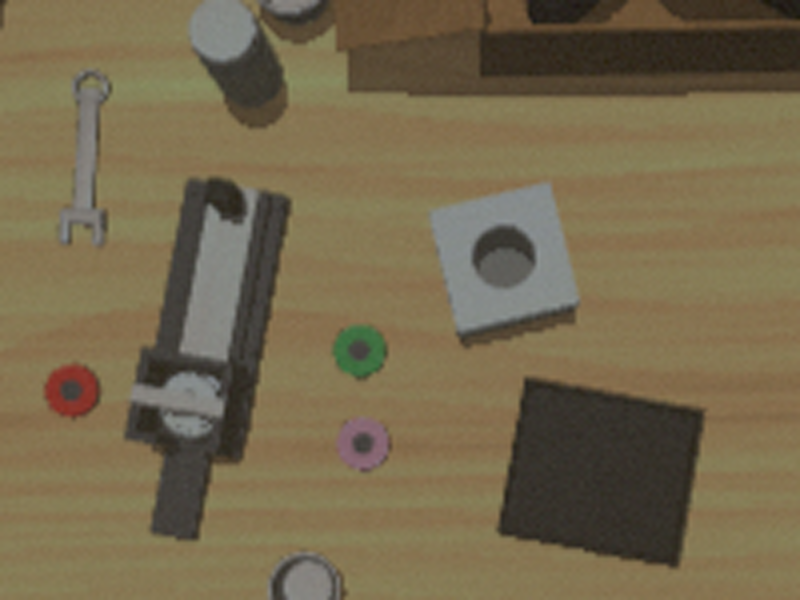

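```bash
python3 - <<'E'
import re
s=open('h.py').read()
s=s.replace("z=np.array([0,0,-1.]); y=np.cross(z,x)","y=np.array([0,0,-1.]); z=np.cross(x,y)").replace("tool z down","tool y down")
open('h.py','w').write(s)
E
python3 - <<'E'
from h import *
p,R,o=pose(); P=vision.camera_params("wrist")
c=-P['R'].T@P['t']; print("cam in tool", R.inv().apply(c-p), R.inv().apply(P['R'][2]))
print("tip px",[proj("wrist",p+R.apply([0,a,0]),P).round() for a in (.006,.025,.1,.25)])
rel([0.56,0.10,0.33],down(np.radians(77.5)))
E
```

```text
cam in tool [ 0.00255905 -0.11763917  0.07313153] [-7.39495069e-06  9.58456300e-01 -2.85239411e-01]
tip px [array([311., 292.]), array([312., 270.]), array([313., 215.]), array([315., 170.])]
xyz cm [-47.76  -7.37  56.04] rot [-0.      0.5669  0.    ] rows>= 11.8
```

Emit:
{"name": "apply_moves", "arguments": {
  "increments": [
    {"x": -4,"y": -1,"z": 4.7,"ay": 0.05},
    {"x": -8,"y": -2,"z": 9.3,"ay": 0.1},
    {"x": -12,"y": -2.5,"z": 14,"ay": 0.15},
    {"x": -16,"y": -3,"z": 18.7,"ay": 0.2},
    {"x": -20,"y": -4,"z": 23.3,"ay": 0.25},
    {"x": -24,"y": -5,"z": 28,"ay": 0.3},
    {"x": -28,"y": -6,"z": 32.7,"ay": 0.35},
    {"x": -32,"y": -7,"z": 37.4,"ay": 0.4},
    {"x": -36,"y": -7.4,"z": 42,"ay": 0.45},
    {"x": -40,"y": -7.4,"z": 46.7,"ay": 0.5},
    {"x": -44,"y": -7.4,"z": 51.4,"ay": 0.55},
    {"x": -47.8,"y": -7.4,"z": 56,"ay": 0.567}
  ]
}}

```text
invalid input
```

```bash
python3 - <<'E'
from h import *
save("wrist","w1"); p,R,o=pose(); print(p,o['time_s'])
for q in ["pusher_grip","tongue","magazine","gauge_hole","tray","gauge"]:
    print(q,[(round(d['p'],2),d['xy']) for d in pinpoint("wrist",q)[:3]])
E
```

```text
[ 0.19655832 -0.54038267  0.25629262] 1.25
pusher_grip []
tongue []
magazine []
gauge_hole []
tray []
gauge []
```

View pics/w1.png

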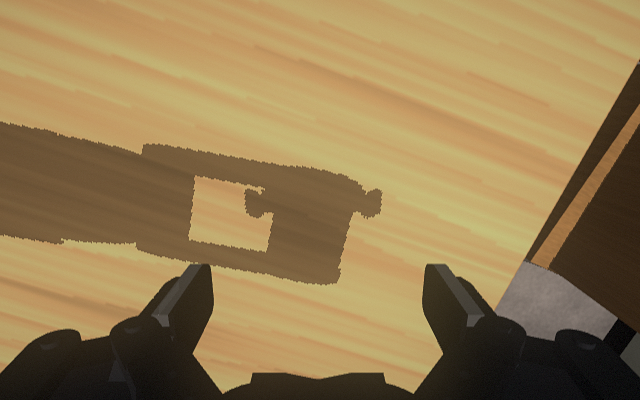

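The move was refused, so I'll retry with every key written out.

Emit:
{"name": "apply_moves", "arguments": {
  "increments": [
    {"x": -4,"y": -1,"z": 4.7,"ax": 0,"ay": 0.05,"az": 0,"grip": 0},
    {"x": -8,"y": -2,"z": 9.3,"ax": 0,"ay": 0.1,"az": 0,"grip": 0},
    {"x": -12,"y": -2.5,"z": 14,"ax": 0,"ay": 0.15,"az": 0,"grip": 0},
    {"x": -16,"y": -3,"z": 18.7,"ax": 0,"ay": 0.2,"az": 0,"grip": 0},
    {"x": -20,"y": -4,"z": 23.3,"ax": 0,"ay": 0.25,"az": 0,"grip": 0},
    {"x": -24,"y": -5,"z": 28,"ax": 0,"ay": 0.3,"az": 0,"grip": 0},
    {"x": -28,"y": -6,"z": 32.7,"ax": 0,"ay": 0.35,"az": 0,"grip": 0},
    {"x": -32,"y": -7,"z": 37.4,"ax": 0,"ay": 0.4,"az": 0,"grip": 0},
    {"x": -36,"y": -7.4,"z": 42,"ax": 0,"ay": 0.45,"az": 0,"grip": 0},
    {"x": -40,"y": -7.4,"z": 46.7,"ax": 0,"ay": 0.5,"az": 0,"grip": 0},
    {"x": -44,"y": -7.4,"z": 51.4,"ax": 0,"ay": 0.55,"az": 0,"grip": 0},
    {"x": -47.8,"y": -7.4,"z": 56,"ax": 0,"ay": 0.567,"az": 0,"grip": 0}
  ]
}}

```text
time_s: 3.05
eef_pos: [0.5602, 0.1023, 0.3305]
eef_rot: [-0.443, 0.442, -0.551, 0.552]
wrist_force: [1.0, -0.6, 0.9]
opening: 1.002
```

```bash
python3 - <<'E'
from h import *
save("wrist","w2"); p,R,o=pose(); print(p,o['time_s'])
for q in ["pusher_grip","tongue","magazine","gauge_hole","tray","gauge"]:
    print(q,[(round(d['p'],2),d['xy']) for d in pinpoint("wrist",q)[:3]])
E
```

```text
[0.56211941 0.10789662 0.3297747 ] 3.1
pusher_grip [(0.87, [295.3, 40.7])]
tongue [(0.68, [306.2, 256.9])]
magazine [(0.88, [303.6, 189.6])]
gauge_hole [(0.77, [534.2, 44.5])]
tray [(0.76, [565.9, 181.4])]
gauge [(0.61, [495.5, 55.0])]
```

View pics/w2.png

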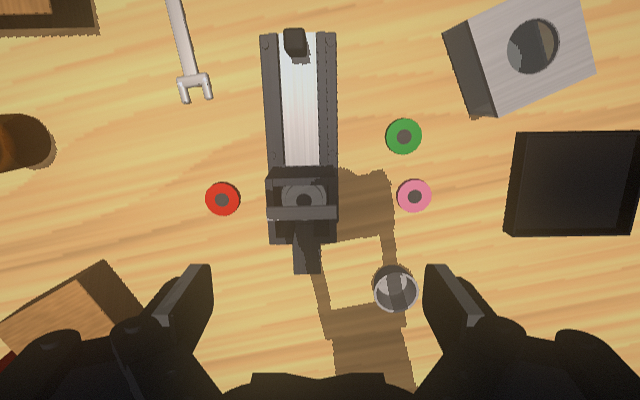

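```bash
python3 - <<'E'
from h import *
p,R,o=pose(); P=vision.camera_params("wrist"); print(p,o['dq'].round(3))
im=vision.camera("wrist"); np.savez("w3.npz",im=im,K=P['intrinsics'],R=P['R'],t=P['t'])
for n,b in [("a",(240,10,360,110)),("b",(240,150,360,290)),("c",(430,0,610,120))]:
    x0,y0,x1,y1=b; cv2.imwrite(f"pics/w3{n}.png",cv2.resize(im[y0:y1,x0:x1],None,fx=4,fy=4,interpolation=cv2.INTER_CUBIC)[:,:,::-1])
E
```

```text
[0.55910521 0.09918318 0.33037597] [-0.009 -0.008  0.002  0.003 -0.001  0.002]
```

View pics/w3a.png

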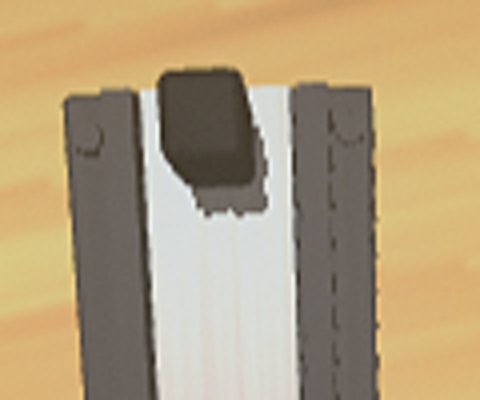

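View pics/w3b.png

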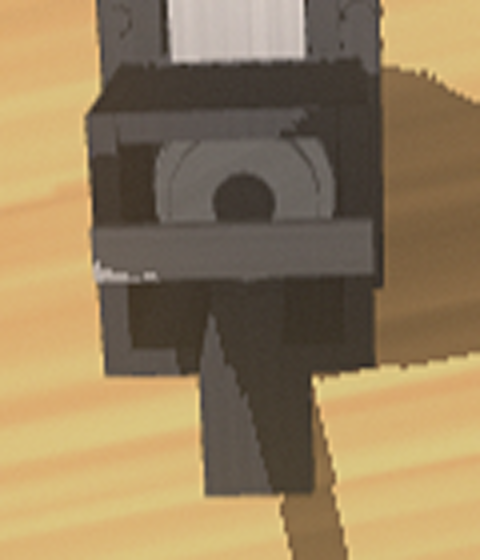

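View pics/w3c.png

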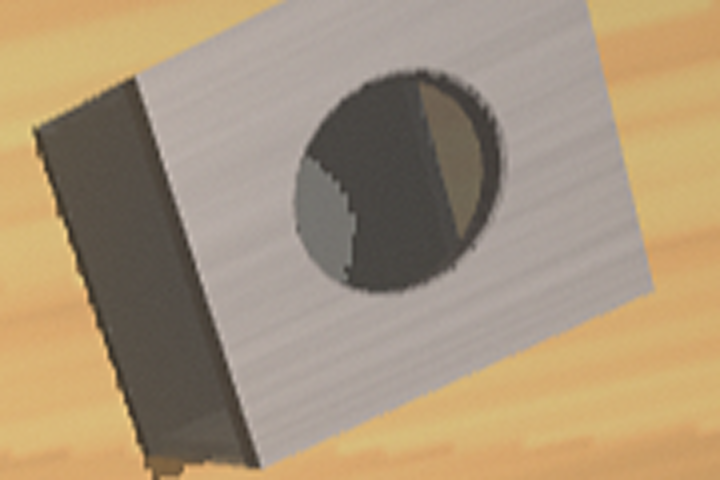

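```bash
python3 - <<'E'
from h import *
d=np.load("w3.npz"); P=dict(intrinsics=d['K'],R=d['R'],t=d['t'])
f=lambda u,v,z:ray("",(u,v),z,P)
post=f(290.8,37.5,.0885); print("post",post.round(4))
a,b=f(291.25,273.75,.02),f(318.5,273.25,.02); te=(a+b)/2; print("tongue end",te.round(4),np.linalg.norm(a-b))
v=te-post; v[2]=0; L=np.linalg.norm(v[:2]); ux=v/L; yaw=np.degrees(np.arctan2(v[1],v[0])); print("len (277)",L,"yaw",yaw)
mid=(post+te)/2; org=post+ux*(167+(L-.277)/2*1000)/1000; print("mag org",org.round(4)); 
print("yaw from tongue end", np.degrees(np.arctan2((b-a)[1],(b-a)[0])))
hole=f(529.5,45,.075); print("hole",hole.round(4))
C=[f(464.25,18.75,.075),f(495,117,.075),f(593.25,72.5,.075)]
print([np.linalg.norm(C[i]-C[i+1]).round(4) for i in (0,1)],"ctr",((C[0]+C[2])/2).round(4), np.degrees(np.arctan2(*(C[0]-C[1])[[1,0]])))
# hole by threshold contour
im=d['im']; g=cv2.cvtColor(im,cv2.COLOR_RGB2GRAY)
for s in [(506,540,18,90)]:
    pass
E
```

```text
post [0.6873 0.0939 0.0885]
tongue end [0.4154 0.1463 0.02  ] 0.03611073193962563
len (277) 0.27695964114677946 yaw 169.10580846999568
mag org [0.5233 0.1255 0.0885]
yaw from tongue end -101.33830618749836
hole [ 0.6333 -0.1278  0.075 ]
[np.float64(0.0993), np.float64(0.0998)] ctr [ 0.6322 -0.1282  0.075 ] 12.319853484052413
```

```bash
python3 - <<'E'
from h import *
print("can top",ray("top",(190+224/4,120+30/4),.15).round(3),"base",ray("top",(190+258/4,120+100/4),0).round(3))
print([(round(d['p'],2),ray("top",d['xy'],0).round(3)) for d in pinpoint("top","spray_can")[:1]] if vision.camera("top") is not None else 0)
rel([0.687,0.094,0.20],down(np.radians(79)))
rel([0.687,0.094,0.08],down(np.radians(79)))
print(ctrl.get_obs()['q'])
E
```

```text
can top [0.797 0.081 0.15 ] base [0.778 0.078 0.   ]
[(0.86, array([0.806, 0.094, 0.   ]))]
xyz cm [-2.29 13.08 12.57] rot [-0.0006 -0.0281  0.    ] rows>= 2.9
xyz cm [-2.29 25.08 12.56] rot [-0.0006 -0.0281  0.    ] rows>= 4.5
[-3.35689857e-02  1.11896175e-01  1.53481941e+00 -1.03782315e-04
  1.49430274e+00  1.75727717e+00]
```

Emit:
{"name": "apply_moves", "arguments": {
  "increments": [
    {"x": -0.8,"y": 4.4,"z": 4.2,"ax": 0,"ay": -0.01,"az": 0,"grip": 0},
    {"x": -1.6,"y": 8.8,"z": 8.4,"ax": 0,"ay": -0.02,"az": 0,"grip": 0},
    {"x": -2.3,"y": 13,"z": 12.6,"ax": 0,"ay": -0.028,"az": 0,"grip": 0},
    {"x": -2.3,"y": 17,"z": 12.6,"ax": 0,"ay": -0.028,"az": 0,"grip": 0},
    {"x": -2.3,"y": 21,"z": 12.6,"ax": 0,"ay": -0.028,"az": 0,"grip": 0},
    {"x": -2.3,"y": 21,"z": 12.6,"ax": 0,"ay": -0.028,"az": 0,"grip": 0}
  ]
}}

```text
time_s: 4.3
eef_pos: [0.6845, 0.093, 0.1166]
eef_rot: [0.447, -0.451, 0.548, -0.544]
wrist_force: [0.4, 0.2, -0.2]
opening: 1.002
```

```bash
python3 - <<'E'
from h import *
p,R,o=pose();save("wrist","w4"); print(p,o['wrist_force'],o['dq'].round(3))
rel([0.687,0.094,0.08],down(np.radians(79)))
print(proj("wrist",[.687,.094,.0885]))
E
```

```text
[0.68445775 0.0930379  0.11660103] [ 0.39426451  0.19413632 -0.17358409] [ 0.008 -0.064 -0.06   0.001  0.026 -0.001]
xyz cm [-0.09  3.98  0.05] rot [ 0.0025 -0.0011  0.0005] rows>= 0.6
[311.04426594 264.85101452]
```

View pics/w4.png

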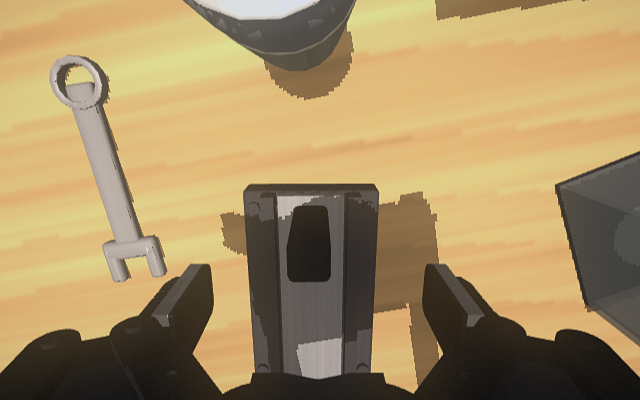

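Emit:
{"name": "apply_moves", "arguments": {
  "increments": [
    {"x": -0.1,"y": 2.5,"z": 0,"ax": 0,"ay": 0,"az": 0,"grip": 0},
    {"x": -0.1,"y": 4,"z": 0,"ax": 0,"ay": 0,"az": 0,"grip": 0},
    {"x": -0.1,"y": 4,"z": 0,"ax": 0,"ay": 0,"az": 0,"grip": 0.4},
    {"x": -0.1,"y": 4,"z": 0,"ax": 0,"ay": 0,"az": 0,"grip": 1},
    {"x": -0.1,"y": 4,"z": 0,"ax": 0,"ay": 0,"az": 0,"grip": 1},
    {"x": -0.1,"y": 4,"z": 0,"ax": 0,"ay": 0,"az": 0,"grip": 1},
    {"x": -0.1,"y": 4,"z": 0,"ax": 0,"ay": 0,"az": 0,"grip": 1},
    {"x": -0.1,"y": 4,"z": 0,"ax": 0,"ay": 0,"az": 0,"grip": 1}
  ]
}}

```text
time_s: 5.35
eef_pos: [0.6876, 0.0965, 0.0814]
eef_rot: [0.451, -0.449, 0.546, -0.545]
wrist_force: [1.7, 8.0, 2.5]
opening: 0.224
```

```bash
python3 - <<'E'
from h import *
p,R,o=pose(); print(p,o['wrist_force'],o['opening'],R.as_euler('xyz'))
u=np.array([np.cos(np.radians(169.0)),np.sin(np.radians(169.0)),0])
rel(p+u*.102, R); print(R.inv().apply(u))
E
```

```text
[0.68762974 0.09646722 0.08136286] [1.70848185 7.9808896  2.4724175 ] 0.22415905053612034 [-1.57056227  0.00282762 -1.76305431]
xyz cm [  0.   -0.  -10.2] rot [0. 0. 0.] rows>= 1.6
[ 2.71764111e-04 -2.34825134e-04 -9.99999936e-01]
```

Emit:
{"name": "apply_moves", "arguments": {
  "increments": [
    {"x": 0,"y": 0,"z": -1.5,"ax": 0,"ay": 0,"az": 0,"grip": 1},
    {"x": 0,"y": 0,"z": -3,"ax": 0,"ay": 0,"az": 0,"grip": 1},
    {"x": 0,"y": 0,"z": -4.5,"ax": 0,"ay": 0,"az": 0,"grip": 1},
    {"x": 0,"y": 0,"z": -6,"ax": 0,"ay": 0,"az": 0,"grip": 1},
    {"x": 0,"y": 0,"z": -7.5,"ax": 0,"ay": 0,"az": 0,"grip": 1},
    {"x": 0,"y": 0,"z": -9,"ax": 0,"ay": 0,"az": 0,"grip": 1},
    {"x": 0,"y": 0,"z": -9.8,"ax": 0,"ay": 0,"az": 0,"grip": 1},
    {"x": 0,"y": 0,"z": -10.3,"ax": 0,"ay": 0,"az": 0,"grip": 1},
    {"x": 0,"y": 0,"z": -10.3,"ax": 0,"ay": 0,"az": 0,"grip": 1},
    {"x": 0,"y": 0,"z": -10.3,"ax": 0,"ay": 0,"az": 0,"grip": 1}
  ]
}}

```text
time_s: 6.6
eef_pos: [0.5874, 0.1159, 0.0814]
eef_rot: [0.451, -0.448, 0.546, -0.546]
wrist_force: [4.6, -2.2, -6.2]
opening: 0.223
```

```bash
python3 - <<'E'
from h import *
p,R,o=pose(); print(p,o['wrist_force'],o['opening'],np.linalg.norm(p-[0.6876,.0965,.0814]))
save("wrist","w5")
E
```

```text
[0.58740338 0.11585963 0.0813806 ] [ 4.62968145 -2.16219248 -6.18791197] 0.2233123115088707 0.10204978140089951
```

View pics/w5.png

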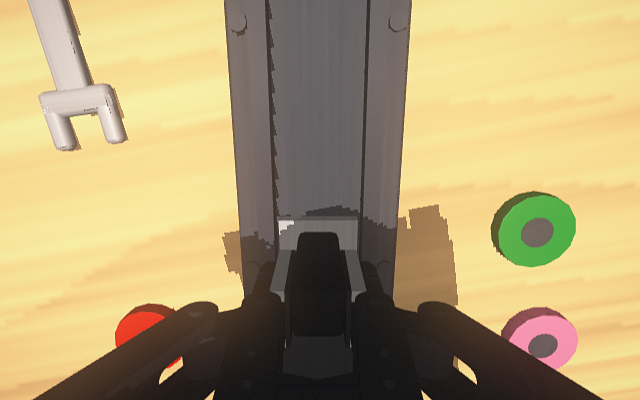

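The pusher went the full 102 mm. I'll draw it back, release, and lift.

Emit:
{"name": "apply_moves", "arguments": {
  "increments": [
    {"x": 0,"y": 0,"z": 2,"ax": 0,"ay": 0,"az": 0,"grip": 1},
    {"x": 0,"y": 0,"z": 4,"ax": 0,"ay": 0,"az": 0,"grip": 1},
    {"x": 0,"y": 0,"z": 6,"ax": 0,"ay": 0,"az": 0,"grip": 1},
    {"x": 0,"y": 0,"z": 8,"ax": 0,"ay": 0,"az": 0,"grip": 1},
    {"x": 0,"y": 0,"z": 9.8,"ax": 0,"ay": 0,"az": 0,"grip": 1},
    {"x": 0,"y": 0,"z": 10.4,"ax": 0,"ay": 0,"az": 0,"grip": 1},
    {"x": 0,"y": 0,"z": 10.4,"ax": 0,"ay": 0,"az": 0,"grip": 1},
    {"x": 0,"y": 0,"z": 10.3,"ax": 0,"ay": 0,"az": 0,"grip": 0.2},
    {"x": 0,"y": 0,"z": 10.3,"ax": 0,"ay": 0,"az": 0,"grip": 0},
    {"x": 0,"y": 0,"z": 10.3,"ax": 0,"ay": 0,"az": 0,"grip": 0},
    {"x": 0,"y": -4,"z": 10.3,"ax": 0,"ay": 0,"az": 0,"grip": 0},
    {"x": 0,"y": -9,"z": 10.3,"ax": 0,"ay": 0,"az": 0,"grip": 0}
  ]
}}

```text
time_s: 8.15
eef_pos: [0.6873, 0.0959, 0.171]
eef_rot: [0.45, -0.449, 0.547, -0.545]
wrist_force: [0.6, -0.6, 0.3]
opening: 0.998
```

```bash
python3 - <<'E'
from h import *
p,R,o=pose(); print(p,o['wrist_force'],o['opening'])
o0=np.array([.5233,.1255,0]);u=np.array([np.cos(np.radians(169.0)),np.sin(np.radians(169.0)),0])
t=o0+u*.088; print("tongue",t)
rel(t+[0,0,.2],down(np.radians(79)))
E
```

```text
[0.68731356 0.09585596 0.17103059] [ 0.57899826 -0.57761774  0.29804432] 0.9980037992354754
tongue [0.43691681 0.14229119 0.        ]
xyz cm [  0.23  -2.87 -25.47] rot [ 0.0012 -0.0006 -0.0025] rows>= 4.1
```

Emit:
{"name": "apply_moves", "arguments": {
  "increments": [
    {"x": 0.1,"y": -2,"z": -5,"ax": 0,"ay": 0,"az": 0,"grip": 0},
    {"x": 0.2,"y": -2.8,"z": -10,"ax": 0,"ay": 0,"az": 0,"grip": 0},
    {"x": 0.2,"y": -2.8,"z": -15,"ax": 0,"ay": 0,"az": 0,"grip": 0},
    {"x": 0.2,"y": -2.8,"z": -20,"ax": 0,"ay": 0,"az": 0,"grip": 0},
    {"x": 0.2,"y": -2.8,"z": -25.4,"ax": 0,"ay": 0,"az": 0,"grip": 0},
    {"x": 0.2,"y": -2.8,"z": -25.4,"ax": 0,"ay": 0,"az": 0,"grip": 0},
    {"x": 0.2,"y": -2.8,"z": -25.4,"ax": 0,"ay": 0,"az": 0,"grip": 0}
  ]
}}

```text
time_s: 9.02
eef_pos: [0.4386, 0.1424, 0.2002]
eef_rot: [0.451, -0.449, 0.546, -0.545]
wrist_force: [-0.2, 0.6, -0.9]
opening: 1.005
```

```bash
cat > disc.py <<'E'
from h import *
import sys
p,R,o=pose(); P=vision.camera_params("wrist"); im=vision.camera("wrist")
print(p.round(4),o['dq'].round(3))
cv2.imwrite(f"pics/{sys.argv[1]}.png",im[:,:,::-1])
o0=np.array([.5233,.1255,0]);u=np.array([np.cos(np.radians(169.0)),np.sin(np.radians(169.0)),0]);v=np.array([-u[1],u[0],0])
for q in ["spacer_a"]:
    for d in regions_of("wrist",q)[:5]:
        r=d['rect']; c=ray("",r[:2],.03,P); m=d['mask']
        ys,xs=np.nonzero(m); E=cv2.fitEllipse(cv2.convexHull(np.stack([xs,ys],1).astype(np.int32))) if len(xs)>20 else None
        print(round(d['p'],2),np.round(r,1),"mag xy", np.round([(c-o0)@u,(c-o0)@v],4), E)
    for d in pinpoint("wrist",q)[:4]:
        c=ray("",d['xy'],.02,P); print("pin",round(d['p'],2),d['xy'],np.round([(c-o0)@u,(c-o0)@v],4))
E
python3 disc.py w6
```

```text
[0.4386 0.1424 0.2002] [-0.009  0.027 -0.029 -0.001  0.001  0.001]
0.98 [485.2  93.   55.5  53.8] mag xy [0.0093 0.1296] ((483.56451416015625, 92.37696075439453), (52.418861389160156, 59.218017578125), 55.26522445678711)
0.96 [316.2 197.2  67.8  64.6] mag xy [ 0.0925 -0.0001] ((315.0986022949219, 193.9423065185547), (63.941898345947266, 64.1805648803711), 61.77796936035156)
0.87 [316.8  78.5  52.6  61.1] mag xy [-0.0012  0.0004] ((316.2044677734375, 76.25289154052734), (57.613800048828125, 62.0484733581543), 8.92671012878418)
0.86 [190.2  90.1  54.7  53.8] mag xy [ 0.0073 -0.0968] ((188.76316833496094, 89.82183837890625), (53.15864944458008, 57.7144889831543), 133.82354736328125)
0.72 [472.4  11.3  57.1  22.7] mag xy [-0.0471  0.1128] ((474.55401611328125, -8.232553482055664), (55.04839324951172, 66.28656768798828), 36.65335464477539)
pin 0.97 [481.5, 94.9] [0.0106 0.1313]
pin 0.88 [194.1, 91.3] [ 0.008  -0.0973]
pin 0.76 [315.1, 194.2] [ 0.0926 -0.0012]
pin 0.66 [313.4, 78.5] [-0.0016 -0.0024]
```

View pics/w6.png

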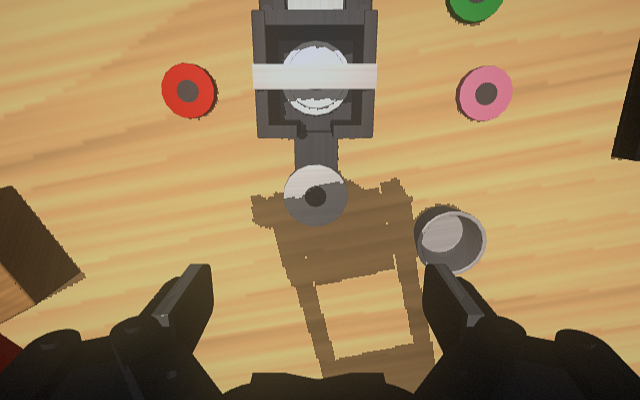

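```bash
python3 - <<'E'
from h import *
o0=np.array([.5233,.1255,0]);u=np.array([np.cos(np.radians(169.0)),np.sin(np.radians(169.0)),0]);v=np.array([-u[1],u[0],0])
for z in (0,.03,.05):
    a=ray("top",(266.5,267),z)-o0; b=ray("wrist",(455,242),z)-o0
    l=ray("wrist",(426,242),z)-o0
    print(z,[np.round([q@u,q@v],4) for q in (a,b,l)])
c=ray("wrist",(316,195.5),.03)-o0; print(c@u,c@v)
c=o0+u*.091; rel(c+[0,0,.08],down(np.radians(79)));rel(c+[0,0,.040],down(np.radians(79)))
E
```

```text
0 [array([0.1369, 0.1117]), array([0.1449, 0.1323]), array([0.1449, 0.1047])]
0.03 [array([0.1336, 0.1146]), array([0.1323, 0.12  ]), array([0.1323, 0.095 ])]
0.05 [array([0.1313, 0.1166]), array([0.1239, 0.1118]), array([0.1239, 0.0885])]
0.09067908343934432 -4.321045301950429e-05
xyz cm [ 0.06 11.97 -0.51] rot [ 0.0001 -0.0013 -0.0027] rows>= 1.9
xyz cm [ 0.07 15.97 -0.51] rot [ 0.0001 -0.0013 -0.0027] rows>= 2.6
```

Candidates:
- Red at (188,91): coloured, so a look-alike.
- Pink at (485,93): coloured, so a look-alike.
- Green at (474,5): coloured, so a look-alike.
- Grey disc on the tongue at (316,196): this is the spacer.
- The strap region at (316,78): this is the rest of the stack.

The grey disc sits at mag x≈91 mm, which suggests 54 mm. I'll grip that one.

Emit:
{"name": "apply_moves", "arguments": {
  "increments": [
    {"x": 0.1,"y": 4,"z": -0.5,"ax": 0,"ay": 0,"az": 0,"grip": 0},
    {"x": 0.1,"y": 8,"z": -0.5,"ax": 0,"ay": 0,"az": 0,"grip": 0},
    {"x": 0.1,"y": 12,"z": -0.5,"ax": 0,"ay": 0,"az": 0,"grip": 0},
    {"x": 0.1,"y": 14.5,"z": -0.5,"ax": 0,"ay": 0,"az": 0,"grip": 0},
    {"x": 0.1,"y": 16.2,"z": -0.5,"ax": 0,"ay": 0,"az": 0,"grip": 0},
    {"x": 0.1,"y": 16.2,"z": -0.5,"ax": 0,"ay": 0,"az": 0,"grip": 0.2},
    {"x": 0.1,"y": 16.2,"z": -0.5,"ax": 0,"ay": 0,"az": 0,"grip": 0.3},
    {"x": 0.1,"y": 16.2,"z": -0.5,"ax": 0,"ay": 0,"az": 0,"grip": 0.5},
    {"x": 0.1,"y": 16.2,"z": -0.5,"ax": 0,"ay": 0,"az": 0,"grip": 1},
    {"x": 0.1,"y": 16.2,"z": -0.5,"ax": 0,"ay": 0,"az": 0,"grip": 1},
    {"x": 0.1,"y": 16.2,"z": -0.5,"ax": 0,"ay": 0,"az": 0,"grip": 1}
  ]
}}

```text
time_s: 10.55
eef_pos: [0.4352, 0.1426, 0.0391]
eef_rot: [0.451, -0.448, 0.546, -0.546]
wrist_force: [-1.5, 0.1, 5.6]
opening: 0.605
```

```bash
python3 - <<'E'
from h import *
p,R,o=pose(); print(p,o['wrist_force'],o['opening'])
save("wrist","w7")
E
```

```text
[0.43522436 0.14255314 0.03910649] [-1.45501925  0.13904489  5.64240211] 0.6053766277683506
```

View pics/w7.png

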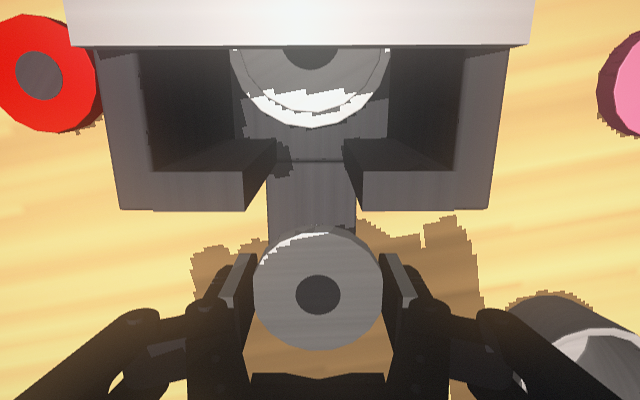

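```bash
python3 - <<'E'
from h import *
p,R,o=pose(); c=ray("wrist",(318,295),.03); print("disc ctr in tool",R.inv().apply(c-p).round(4))
off=R.inv().apply(c-p); 
print(proj("wrist",p+R.apply([0,.0091,0])))
T=np.array([.6327,-.128,0])
Rd=down(np.radians(79))
rel(p+[0,0,.12],Rd); rel(T+[0,0,.16],Rd); print(o['q'])
E
```

```text
disc ctr in tool [ 0.0022  0.0091 -0.0017]
[312.37036337 291.1153255 ]
xyz cm [ -0.04 -12.     0.03] rot [-0.0025 -0.0012 -0.0032] rows>= 1.9
xyz cm [ 22.72 -12.1   24.61] rot [-0.0025 -0.0012 -0.0032] rows>= 5.7
[0.05479212 0.2577464  2.03482386 0.00328076 0.8458157  1.81661035]
```

Emit:
{"name": "apply_moves", "arguments": {
  "increments": [
    {"x": 0,"y": -3,"z": 0,"ax": 0,"ay": 0,"az": 0,"grip": 1},
    {"x": 0,"y": -8,"z": 0,"ax": 0,"ay": 0,"az": 0,"grip": 1},
    {"x": 3,"y": -12.1,"z": 3,"ax": 0,"ay": 0,"az": 0,"grip": 1},
    {"x": 6,"y": -12.1,"z": 6.5,"ax": 0,"ay": 0,"az": 0,"grip": 1},
    {"x": 9,"y": -12.1,"z": 10,"ax": 0,"ay": 0,"az": 0,"grip": 1},
    {"x": 12,"y": -12.1,"z": 13,"ax": 0,"ay": 0,"az": 0,"grip": 1},
    {"x": 15,"y": -12.1,"z": 16.3,"ax": 0,"ay": 0,"az": 0,"grip": 1},
    {"x": 18,"y": -12.1,"z": 19.5,"ax": 0,"ay": 0,"az": 0,"grip": 1},
    {"x": 21,"y": -12.1,"z": 22.5,"ax": 0,"ay": 0,"az": 0,"grip": 1},
    {"x": 22.5,"y": -12.1,"z": 24.6,"ax": 0,"ay": 0,"az": 0,"grip": 1},
    {"x": 22.5,"y": -12.1,"z": 24.6,"ax": 0,"ay": 0,"az": 0,"grip": 1},
    {"x": 22.5,"y": -12.1,"z": 24.6,"ax": 0,"ay": 0,"az": 0,"grip": 1}
  ]
}}

```text
time_s: 12.1
eef_pos: [0.6324, -0.125, 0.1599]
eef_rot: [0.451, -0.448, 0.546, -0.545]
wrist_force: [0.4, -0.5, -1.1]
opening: 0.604
```

```bash
python3 - <<'E'
from h import *
p,R,o=pose(); print(p,o['opening'],o['dq'].round(3))
save("wrist","w8");  P=vision.camera_params("wrist")
print(proj("wrist",[.6327,-.128,.075],P), proj("wrist",[.633,-.1258,.075],P))
E
```

```text
[ 0.63242089 -0.12503457  0.15987434] 0.6039967420328807 [ 0.011 -0.009  0.014 -0.    -0.002 -0.001]
[319.9007083 224.0983335] [316.21020588 224.28761977]
```

View pics/w8.png

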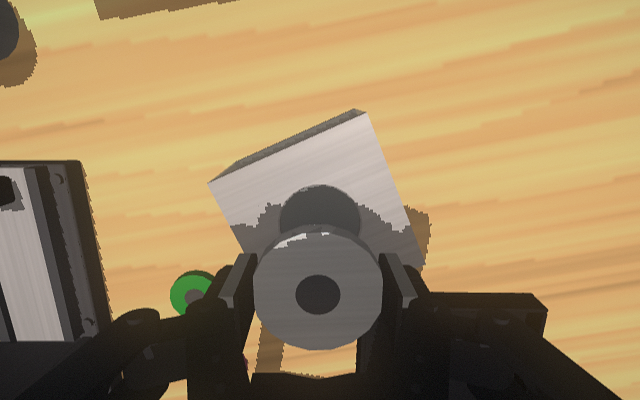

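```bash
python3 - <<'E'
from h import *
p,R,o=pose(); P=vision.camera_params("wrist")
for a in range(0,360,45):
    print(a,proj("",np.array([.6327,-.128,.075])+.0245*np.array([np.cos(np.radians(a)),np.sin(np.radians(a)),0]),P).round(1),end=" ")
print()
rel([.6347,-.1261,.099],down(np.radians(79)))
E
```

```text
0 [312.  185.1] 45 [285.5 202.2] 90 [280.1 231.3] 135 [297.6 255.1] 180 [327.3 260.7] 225 [353.1 245.3] 270 [360.2 216.8] 315 [343.4 191.4] 
xyz cm [0.11 6.09 0.24] rot [-0.0017 -0.0004 -0.0035] rows>= 1.0
```

Emit:
{"name": "apply_moves", "arguments": {
  "increments": [
    {"x": 0.1,"y": 2,"z": 0.2,"ax": 0,"ay": 0,"az": 0,"grip": 1},
    {"x": 0.1,"y": 4,"z": 0.2,"ax": 0,"ay": 0,"az": 0,"grip": 1},
    {"x": 0.1,"y": 5.5,"z": 0.2,"ax": 0,"ay": 0,"az": 0,"grip": 1},
    {"x": 0.1,"y": 6.2,"z": 0.2,"ax": 0,"ay": 0,"az": 0,"grip": 1},
    {"x": 0.1,"y": 6.2,"z": 0.2,"ax": 0,"ay": 0,"az": 0,"grip": 1},
    {"x": 0.1,"y": 6.2,"z": 0.2,"ax": 0,"ay": 0,"az": 0,"grip": 0.2},
    {"x": 0.1,"y": 6.2,"z": 0.2,"ax": 0,"ay": 0,"az": 0,"grip": 0.2},
    {"x": 0.1,"y": 6.2,"z": 0.2,"ax": 0,"ay": 0,"az": 0,"grip": 0.2}
  ]
}}

```text
time_s: 13.15
eef_pos: [0.6344, -0.126, 0.098]
eef_rot: [0.451, -0.448, 0.546, -0.545]
wrist_force: [-0.4, 0.0, 1.0]
opening: 0.802
```

```bash
python3 - <<'E'
from h import *
p,R,o=pose(); print(p,o['opening'],o['wrist_force'])
save("wrist","w9"); save("side","s9",(220,130,420,290),3)
E
```

```text
[ 0.63437559 -0.12599247  0.0980092 ] 0.8019436000735837 [-0.38481362  0.00281437  0.97788542]
```

View pics/w9.png

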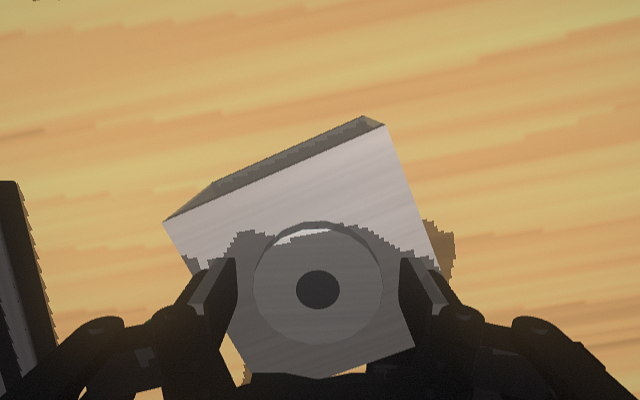

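View pics/s9.png

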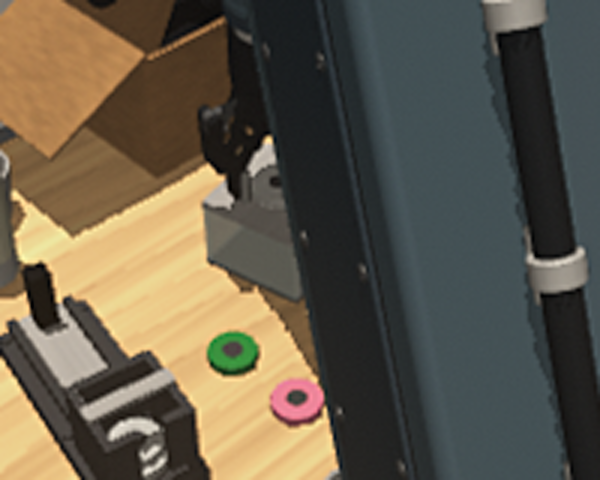

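The disc lies on the plate, so it's a 54 mm one. I'll regrip it and carry it to the tray.

Emit:
{"name": "apply_moves", "arguments": {
  "increments": [
    {"x": 0,"y": 0,"z": -0.1,"ax": 0,"ay": 0,"az": 0,"grip": 0.5},
    {"x": 0,"y": 0,"z": -0.1,"ax": 0,"ay": 0,"az": 0,"grip": 1},
    {"x": 0,"y": 0,"z": -0.1,"ax": 0,"ay": 0,"az": 0,"grip": 1},
    {"x": 0,"y": 0,"z": -0.1,"ax": 0,"ay": 0,"az": 0,"grip": 1},
    {"x": 0,"y": 0,"z": -0.1,"ax": 0,"ay": 0,"az": 0,"grip": 1},
    {"x": 0,"y": -4,"z": -0.1,"ax": 0,"ay": 0,"az": 0,"grip": 1},
    {"x": 0,"y": -10,"z": -0.1,"ax": 0,"ay": 0,"az": 0,"grip": 1},
    {"x": 0,"y": -10,"z": -0.1,"ax": 0,"ay": 0,"az": 0,"grip": 1}
  ]
}}

```text
time_s: 14.25
eef_pos: [0.6361, -0.1272, 0.2039]
eef_rot: [-0.453, 0.447, -0.543, 0.549]
wrist_force: [0.2, -0.5, -0.8]
opening: 0.6
```

```bash
python3 - <<'E'
from h import *
p,R,o=pose(); print(p,o['opening'],o['wrist_force'])
save("wrist","w10")
rel([.458,-.2,.2],down(np.radians(79)))
E
```

```text
[ 0.63612138 -0.12721181  0.20393079] 0.5996993637458948 [ 0.17677382 -0.54400359 -0.78336217]
xyz cm [ 10.58  -0.07 -15.92] rot [-0.0068 -0.0004 -0.0025] rows>= 3.1
```

View pics/w10.png

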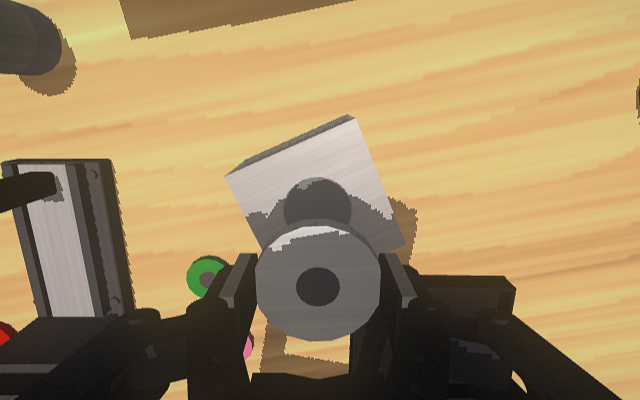

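Holding. Next I'll go over the tray.

Emit:
{"name": "apply_moves", "arguments": {
  "increments": [
    {"x": 2.5,"y": 0,"z": -4,"ax": 0,"ay": 0,"az": 0,"grip": 1},
    {"x": 5,"y": 0,"z": -8,"ax": 0,"ay": 0,"az": 0,"grip": 1},
    {"x": 7.8,"y": 0,"z": -12,"ax": 0,"ay": 0,"az": 0,"grip": 1},
    {"x": 10.6,"y": 0,"z": -16,"ax": 0,"ay": 0,"az": 0,"grip": 1},
    {"x": 10.6,"y": 0,"z": -16,"ax": 0,"ay": 0,"az": 0,"grip": 1},
    {"x": 10.6,"y": 0,"z": -16,"ax": 0,"ay": 0,"az": 0,"grip": 1}
  ]
}}

```text
time_s: 15.05
eef_pos: [0.4569, -0.1997, 0.1983]
eef_rot: [-0.452, 0.447, -0.545, 0.547]
wrist_force: [-0.3, 0.6, -0.2]
opening: 0.603
```

```bash
cat > tray.py <<'E'
from h import *
import sys
p,R,o=pose(); P=vision.camera_params("wrist"); print(p,o['opening'])
save("wrist",sys.argv[1])
for d in regions_of("wrist","tray")[:2]: print(round(d['p'],2),d['rect'])
save("top",sys.argv[1]+"t",(260,180,400,290),5)
for d in regions_of("top","tray")[:2]:
    m=d['mask'].astype(np.uint8); c=max(cv2.findContours(m,0,1)[0],key=cv2.contourArea); r=cv2.minAreaRect(c)
    print("top",round(d['p'],2),r, ray("top",r[0],.025).round(4))
E
python3 tray.py w11
```

```text
[ 0.45687438 -0.19974213  0.19826779] 0.6025373814581414
0.57 [323.1, 178.8, 190.3, 153.8]
top 0.81 ((321.4377136230469, 226.98524475097656), (10.60806941986084, 29.151947021484375), 31.75948143005371) [ 0.4954 -0.142   0.025 ]
```

View pics/w11.png

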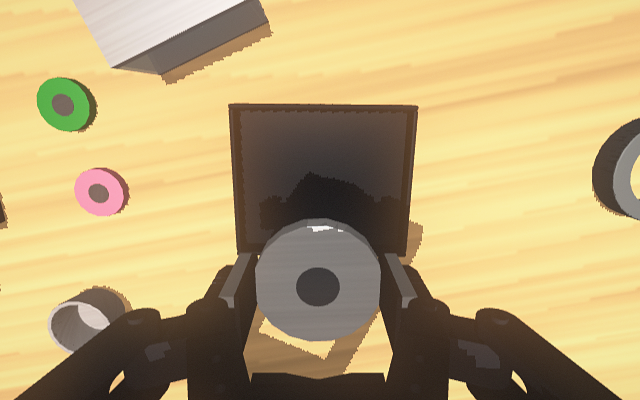

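View pics/w11t.png

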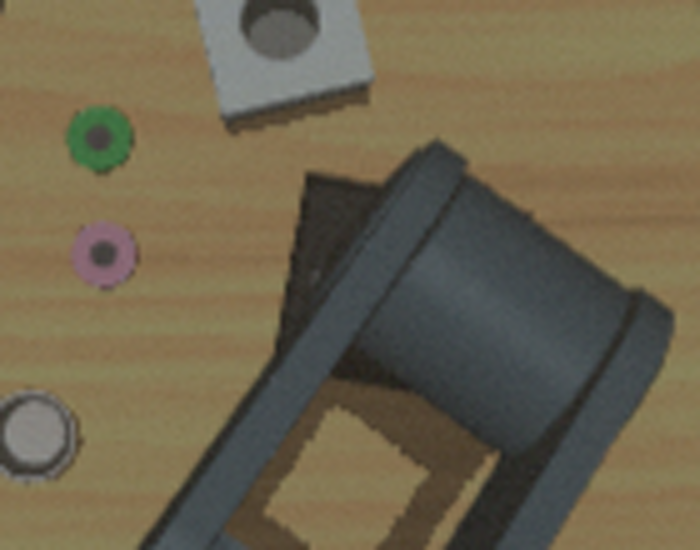

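```bash
python3 - <<'E'
from h import *
p,R,o=pose(); P=vision.camera_params("wrist")
a,b=ray("",(229,104),.025,P),ray("",(417.5,105),.025,P)
d=b-a; L=np.linalg.norm(d); print(L,np.degrees(np.arctan2(d[1],d[0])))
n=np.array([d[1],-d[0],0])/L   # toward robot?
if n[0]>0:n=-n
c=(a+b)/2+n*.065; tx=d/L
c=c-tx*.0022   # wrist-camera bias
print("tray centre",c.round(4),"near corners px",proj("",a+n*.13,P),proj("",b+n*.13,P))
f=-n # far direction
for s in (.03,-.03,0):
    t=c+f*s; print(s,t.round(4)); rel([t[0],t[1],.037],down(np.arctan2(d[1],d[0])))
E
```

```text
0.1481722307807121 -101.18611098834889
tray centre [ 0.4613 -0.2037  0.025 ] near corners px [238.36547111 255.88223864] [405.32433511 256.90972522]
0.03 [ 0.4908 -0.2095  0.025 ]
xyz cm [ 0.4  16.21  3.33] rot [-0.0064  0.0041 -0.0028] rows>= 2.6
-0.03 [ 0.4319 -0.1978  0.025 ]
xyz cm [ 0.37 16.17 -2.67] rot [-0.0064  0.0041 -0.0028] rows>= 2.6
0 [ 0.4613 -0.2037  0.025 ]
xyz cm [ 0.38 16.19  0.33] rot [-0.0064  0.0041 -0.0028] rows>= 2.6
```

Emit:
{"name": "apply_moves", "arguments": {
  "increments": [
    {"x": 0.4,"y": 4,"z": 3.3,"ax": 0,"ay": 0,"az": 0,"grip": 1},
    {"x": 0.4,"y": 8,"z": 3.3,"ax": 0,"ay": 0,"az": 0,"grip": 1},
    {"x": 0.4,"y": 12,"z": 3.3,"ax": 0,"ay": 0,"az": 0,"grip": 1},
    {"x": 0.4,"y": 15,"z": 3.3,"ax": 0,"ay": 0,"az": 0,"grip": 1},
    {"x": 0.4,"y": 16.2,"z": 3.3,"ax": 0,"ay": 0,"az": 0,"grip": 1},
    {"x": 0.4,"y": 16.2,"z": 3.3,"ax": 0,"ay": 0,"az": 0,"grip": 1},
    {"x": 0.4,"y": 16.2,"z": 3.3,"ax": 0,"ay": 0,"az": 0,"grip": 0.25},
    {"x": 0.4,"y": 16.2,"z": 3.3,"ax": 0,"ay": 0,"az": 0,"grip": 0.25},
    {"x": 0.4,"y": 12,"z": 3.3,"ax": 0,"ay": 0,"az": 0,"grip": 0.25},
    {"x": 0.4,"y": 6,"z": 3.3,"ax": 0,"ay": 0,"az": 0,"grip": 0.25},
    {"x": 0.4,"y": 0,"z": 3.3,"ax": 0,"ay": 0,"az": 0,"grip": 0},
    {"x": 0.4,"y": 0,"z": 3.3,"ax": 0,"ay": 0,"az": 0,"grip": 0}
  ]
}}

```text
time_s: 16.75
eef_pos: [0.4926, -0.212, 0.2062]
eef_rot: [-0.453, 0.447, -0.54, 0.551]
wrist_force: [-0.8, -0.6, 0.1]
opening: 0.998
```

```bash
python3 - <<'E'
from h import *
p,R,o=pose(); print(p,o['opening'],o['wrist_force'])
save("wrist","w12")
rel([.6873,.0963,.17],down(np.radians(79)))
E
```

```text
[ 0.49260145 -0.2119959   0.20615937] 0.9978915623636406 [-0.84410046 -0.60251752  0.06744931]
xyz cm [-33.89   3.46  13.38] rot [-0.0134  0.0008  0.0005] rows>= 5.9
```

View pics/w12.png

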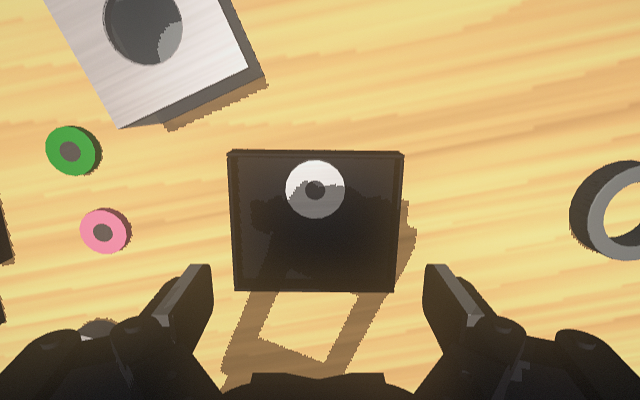

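Disc 1 lies in the far half of the tray at (315,190), and the tray is standing properly. Back to the pusher.

Emit:
{"name": "apply_moves", "arguments": {
  "increments": [
    {"x": -5.6,"y": 0.2,"z": 2.2,"ax": 0,"ay": 0,"az": 0,"grip": 0},
    {"x": -11.3,"y": 0.5,"z": 4.4,"ax": 0,"ay": 0,"az": 0,"grip": 0},
    {"x": -17,"y": 1,"z": 6.7,"ax": -0.01,"ay": 0,"az": 0,"grip": 0},
    {"x": -22.6,"y": 2,"z": 8.9,"ax": -0.013,"ay": 0,"az": 0,"grip": 0},
    {"x": -28.3,"y": 3,"z": 11.1,"ax": -0.013,"ay": 0,"az": 0,"grip": 0},
    {"x": -33.9,"y": 3.5,"z": 13.4,"ax": -0.013,"ay": 0,"az": 0,"grip": 0},
    {"x": -33.9,"y": 3.5,"z": 13.4,"ax": -0.013,"ay": 0,"az": 0,"grip": 0},
    {"x": -33.9,"y": 3.5,"z": 13.4,"ax": -0.013,"ay": 0,"az": 0,"grip": 0}
  ]
}}

```text
time_s: 17.8
eef_pos: [0.6864, 0.0964, 0.1678]
eef_rot: [0.449, -0.451, 0.546, -0.545]
wrist_force: [0.1, 0.2, 0.5]
opening: 1.004
```

```bash
python3 - <<'E'
from h import *
p,R,o=pose(); print(p,o['opening'],o['wrist_force'])
rel([.6875,.0963,.081],down(np.radians(79)))
E
```

```text
[0.68641787 0.09643309 0.16779103] 1.003992204112462 [0.1484141  0.18246378 0.54178428]
xyz cm [-0.02  8.68  0.13] rot [0.0024 0.0016 0.0013] rows>= 1.4
```

Emit:
{"name": "apply_moves", "arguments": {
  "increments": [
    {"x": 0,"y": 4,"z": 0.1,"ax": 0,"ay": 0,"az": 0,"grip": 0},
    {"x": 0,"y": 7,"z": 0.1,"ax": 0,"ay": 0,"az": 0,"grip": 0},
    {"x": 0,"y": 8.7,"z": 0.1,"ax": 0,"ay": 0,"az": 0,"grip": 0},
    {"x": 0,"y": 8.7,"z": 0.1,"ax": 0,"ay": 0,"az": 0,"grip": 0.4},
    {"x": 0,"y": 8.7,"z": 0.1,"ax": 0,"ay": 0,"az": 0,"grip": 1},
    {"x": 0,"y": 8.7,"z": 0.1,"ax": 0,"ay": 0,"az": 0,"grip": 1},
    {"x": 0,"y": 8.7,"z": 0.1,"ax": 0,"ay": 0,"az": 0,"grip": 1},
    {"x": 0,"y": 8.7,"z": 0.1,"ax": 0,"ay": 0,"az": 0,"grip": 1}
  ]
}}

```text
time_s: 18.8
eef_pos: [0.6881, 0.0965, 0.0824]
eef_rot: [-0.45, 0.45, -0.545, 0.545]
wrist_force: [-0.8, 1.3, 5.8]
opening: 0.225
```

Emit:
{"name": "apply_moves", "arguments": {
  "increments": [
    {"x": 0,"y": 0,"z": -1.5,"ax": 0,"ay": 0,"az": 0,"grip": 1},
    {"x": 0,"y": 0,"z": -3,"ax": 0,"ay": 0,"az": 0,"grip": 1},
    {"x": 0,"y": 0,"z": -4.5,"ax": 0,"ay": 0,"az": 0,"grip": 1},
    {"x": 0,"y": 0,"z": -6,"ax": 0,"ay": 0,"az": 0,"grip": 1},
    {"x": 0,"y": 0,"z": -7.5,"ax": 0,"ay": 0,"az": 0,"grip": 1},
    {"x": 0,"y": 0,"z": -9,"ax": 0,"ay": 0,"az": 0,"grip": 1},
    {"x": 0,"y": 0,"z": -9.8,"ax": 0,"ay": 0,"az": 0,"grip": 1},
    {"x": 0,"y": 0,"z": -10.3,"ax": 0,"ay": 0,"az": 0,"grip": 1},
    {"x": 0,"y": 0,"z": -10.3,"ax": 0,"ay": 0,"az": 0,"grip": 1},
    {"x": 0,"y": 0,"z": -10.3,"ax": 0,"ay": 0,"az": 0,"grip": 1}
  ]
}}

```text
time_s: 20.05
eef_pos: [0.5878, 0.1158, 0.0825]
eef_rot: [-0.451, 0.45, -0.545, 0.546]
wrist_force: [5.2, -0.3, -5.1]
opening: 0.222
```

Emit:
{"name": "apply_moves", "arguments": {
  "increments": [
    {"x": 0,"y": 0,"z": 2,"ax": 0,"ay": 0,"az": 0,"grip": 1},
    {"x": 0,"y": 0,"z": 4,"ax": 0,"ay": 0,"az": 0,"grip": 1},
    {"x": 0,"y": 0,"z": 6,"ax": 0,"ay": 0,"az": 0,"grip": 1},
    {"x": 0,"y": 0,"z": 8,"ax": 0,"ay": 0,"az": 0,"grip": 1},
    {"x": 0,"y": 0,"z": 9.8,"ax": 0,"ay": 0,"az": 0,"grip": 1},
    {"x": 0,"y": 0,"z": 10.4,"ax": 0,"ay": 0,"az": 0,"grip": 1},
    {"x": 0,"y": 0,"z": 10.4,"ax": 0,"ay": 0,"az": 0,"grip": 1},
    {"x": 0,"y": 0,"z": 10.3,"ax": 0,"ay": 0,"az": 0,"grip": 0.2},
    {"x": 0,"y": 0,"z": 10.3,"ax": 0,"ay": 0,"az": 0,"grip": 0},
    {"x": 0,"y": 0,"z": 10.3,"ax": 0,"ay": 0,"az": 0,"grip": 0},
    {"x": 0,"y": -4,"z": 10.3,"ax": 0,"ay": 0,"az": 0,"grip": 0},
    {"x": 0,"y": -9,"z": 10.3,"ax": 0,"ay": 0,"az": 0,"grip": 0}
  ]
}}

```text
time_s: 21.55
eef_pos: [0.6878, 0.0963, 0.172]
eef_rot: [0.45, -0.451, 0.546, -0.545]
wrist_force: [0.8, -0.2, 0.5]
opening: 0.997
```

Emit:
{"name": "apply_moves", "arguments": {
  "increments": [
    {"x": 0.1,"y": -2,"z": -5,"ax": 0,"ay": 0,"az": 0,"grip": 0},
    {"x": 0.1,"y": -2.8,"z": -10,"ax": 0,"ay": 0,"az": 0,"grip": 0},
    {"x": 0.1,"y": -2.8,"z": -15,"ax": 0,"ay": 0,"az": 0,"grip": 0},
    {"x": 0.1,"y": -2.8,"z": -20,"ax": 0,"ay": 0,"az": 0,"grip": 0},
    {"x": 0.1,"y": -2.8,"z": -25.4,"ax": 0,"ay": 0,"az": 0,"grip": 0},
    {"x": 0.1,"y": -2.8,"z": -25.4,"ax": 0,"ay": 0,"az": 0,"grip": 0},
    {"x": 0.1,"y": -2.8,"z": -25.4,"ax": 0,"ay": 0,"az": 0,"grip": 0}
  ]
}}

```text
time_s: 22.42
eef_pos: [0.4392, 0.1434, 0.2012]
eef_rot: [-0.45, 0.45, -0.545, 0.546]
wrist_force: [-0.3, -0.5, 0.9]
opening: 0.998
```

```bash
python3 disc.py w13
```

```text
[0.4392 0.1434 0.2012] [-0.009  0.026 -0.029  0.002  0.002  0.001]
0.86 [473.9   9.8  52.6  19.6] mag xy [-0.0489  0.1135] ((474.21575927734375, -3.5897645950317383), (49.883750915527344, 59.71781539916992), 55.758018493652344)
0.83 [317.9  74.   54.2  60.7] mag xy [-0.0047  0.0005] ((316.0317687988281, 70.97852325439453), (56.873165130615234, 60.382911682128906), 2.7866125106811523)
0.74 [191.9  90.5  53.5  56.5] mag xy [ 0.0075 -0.0964] ((189.45921325683594, 89.71234130859375), (51.97317886352539, 57.973365783691406), 135.16152954101562)
0.62 [484.6  94.   58.2  56.8] mag xy [0.0095 0.1292] ((483.1996154785156, 93.24661254882812), (52.016197204589844, 59.29844665527344), 52.39287185668945)
0.61 [316.9 194.1  60.8  67.2] mag xy [ 0.0898 -0.    ] ((316.204345703125, 193.75643920898438), (62.54027557373047, 63.25297927856445), 84.75552368164062)
pin 0.83 [317.6, 191.8] [0.0905 0.0006]
pin 0.69 [479.2, 92.9] [0.0086 0.1292]
pin 0.61 [196.9, 87.8] [ 0.0053 -0.0956]
pin 0.57 [319.2, 75.1] [-0.0045  0.0016]
```

View pics/w13.png

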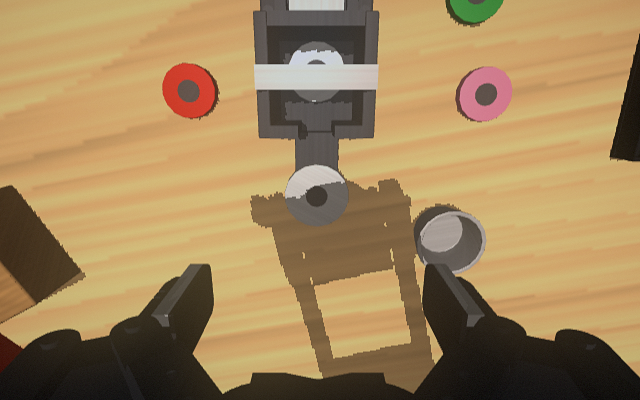

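Same place and size as the first: the grey disc on the tongue at (317,196), the others being the coloured look-alikes. Gripping it now.

Emit:
{"name": "apply_moves", "arguments": {
  "increments": [
    {"x": 0,"y": 4,"z": -0.6,"ax": 0,"ay": 0,"az": 0,"grip": 0},
    {"x": 0,"y": 8,"z": -0.6,"ax": 0,"ay": 0,"az": 0,"grip": 0},
    {"x": 0,"y": 12,"z": -0.6,"ax": 0,"ay": 0,"az": 0,"grip": 0},
    {"x": 0,"y": 14.5,"z": -0.6,"ax": 0,"ay": 0,"az": 0,"grip": 0},
    {"x": 0,"y": 16.2,"z": -0.6,"ax": 0,"ay": 0,"az": 0,"grip": 0},
    {"x": 0,"y": 16.2,"z": -0.6,"ax": 0,"ay": 0,"az": 0,"grip": 0.3},
    {"x": 0,"y": 16.2,"z": -0.6,"ax": 0,"ay": 0,"az": 0,"grip": 0.5},
    {"x": 0,"y": 16.2,"z": -0.6,"ax": 0,"ay": 0,"az": 0,"grip": 1},
    {"x": 0,"y": 16.2,"z": -0.6,"ax": 0,"ay": 0,"az": 0,"grip": 1},
    {"x": 0,"y": 16.2,"z": -0.6,"ax": 0,"ay": 0,"az": 0,"grip": 1},
    {"x": 0,"y": 16.2,"z": -0.6,"ax": 0,"ay": 0,"az": 0,"grip": 1}
  ]
}}

```text
time_s: 23.95
eef_pos: [0.4347, 0.1442, 0.0397]
eef_rot: [-0.45, 0.45, -0.545, 0.546]
wrist_force: [0.3, -0.3, 7.2]
opening: 0.602
```

```bash
python3 - <<'E'
from h import *
p,R,o=pose(); print(p,o['wrist_force'],o['opening'])
save("wrist","w14",(220,200,420,370),3)
rel([.634,-.126,.16],down(np.radians(79)))
E
```

```text
[0.43466653 0.14419286 0.0397038 ] [ 0.3217911  -0.26029789  7.21578852] 0.6021132525481405
xyz cm [ 22.75 -11.98  24.72] rot [-0.0016  0.001   0.0003] rows>= 5.7
```

View pics/w14.png

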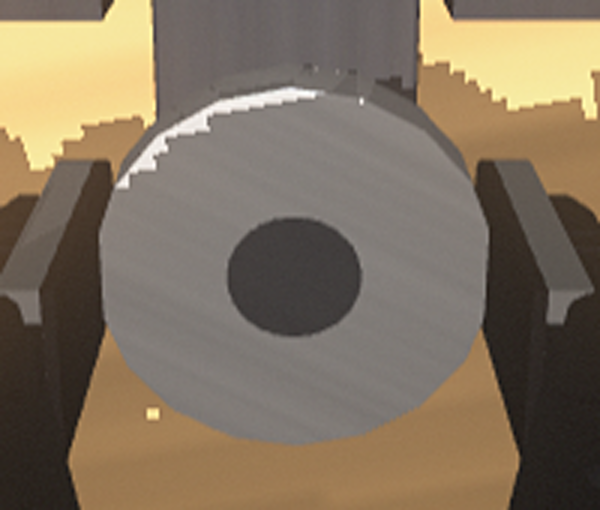

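Emit:
{"name": "apply_moves", "arguments": {
  "increments": [
    {"x": 0,"y": -3,"z": 0,"ax": 0,"ay": 0,"az": 0,"grip": 1},
    {"x": 0,"y": -8,"z": 0,"ax": 0,"ay": 0,"az": 0,"grip": 1},
    {"x": 3,"y": -12,"z": 3,"ax": 0,"ay": 0,"az": 0,"grip": 1},
    {"x": 6,"y": -12,"z": 6.5,"ax": 0,"ay": 0,"az": 0,"grip": 1},
    {"x": 9,"y": -12,"z": 10,"ax": 0,"ay": 0,"az": 0,"grip": 1},
    {"x": 12,"y": -12,"z": 13,"ax": 0,"ay": 0,"az": 0,"grip": 1},
    {"x": 15,"y": -12,"z": 16.3,"ax": 0,"ay": 0,"az": 0,"grip": 1},
    {"x": 18,"y": -12,"z": 19.5,"ax": 0,"ay": 0,"az": 0,"grip": 1},
    {"x": 21,"y": -12,"z": 22.5,"ax": 0,"ay": 0,"az": 0,"grip": 1},
    {"x": 22.7,"y": -12,"z": 24.7,"ax": 0,"ay": 0,"az": 0,"grip": 1},
    {"x": 22.7,"y": -12,"z": 24.7,"ax": 0,"ay": 0,"az": 0,"grip": 1},
    {"x": 22.7,"y": -12,"z": 24.7,"ax": 0,"ay": 0,"az": 0,"grip": 1}
  ]
}}

```text
time_s: 25.5
eef_pos: [0.6331, -0.1248, 0.1595]
eef_rot: [0.45, -0.45, 0.545, -0.545]
wrist_force: [-0.2, -0.6, -0.3]
opening: 0.603
```

```bash
python3 - <<'E'
from h import *
p,R,o=pose(); print(p,o['opening'])
rel([.6343,-.1261,.099],down(np.radians(79)))
E
```

```text
[ 0.63307454 -0.12476172  0.15948044] 0.6027620252690876
xyz cm [0.11 6.05 0.15] rot [ 0.0002  0.0011 -0.0003] rows>= 1.0
```

Emit:
{"name": "apply_moves", "arguments": {
  "increments": [
    {"x": 0.1,"y": 2,"z": 0.1,"ax": 0,"ay": 0,"az": 0,"grip": 1},
    {"x": 0.1,"y": 4,"z": 0.1,"ax": 0,"ay": 0,"az": 0,"grip": 1},
    {"x": 0.1,"y": 5.5,"z": 0.1,"ax": 0,"ay": 0,"az": 0,"grip": 1},
    {"x": 0.1,"y": 6.1,"z": 0.1,"ax": 0,"ay": 0,"az": 0,"grip": 1},
    {"x": 0.1,"y": 6.1,"z": 0.1,"ax": 0,"ay": 0,"az": 0,"grip": 1},
    {"x": 0.1,"y": 6.1,"z": 0.1,"ax": 0,"ay": 0,"az": 0,"grip": 0.2},
    {"x": 0.1,"y": 6.1,"z": 0.1,"ax": 0,"ay": 0,"az": 0,"grip": 0.2},
    {"x": 0.1,"y": 6.1,"z": 0.1,"ax": 0,"ay": 0,"az": 0,"grip": 0.2}
  ]
}}

```text
time_s: 26.5
eef_pos: [0.634, -0.126, 0.0987]
eef_rot: [-0.45, 0.45, -0.545, 0.545]
wrist_force: [0.2, 0.2, 1.0]
opening: 0.8
```

```bash
python3 - <<'E'
from h import *
p,R,o=pose(); print(p,o['opening'],o['wrist_force'])
save("wrist","w15")
E
```

```text
[ 0.6340154  -0.12601784  0.09867753] 0.8000770559940383 [0.21722119 0.20014543 0.97177806]
```

View pics/w15.png

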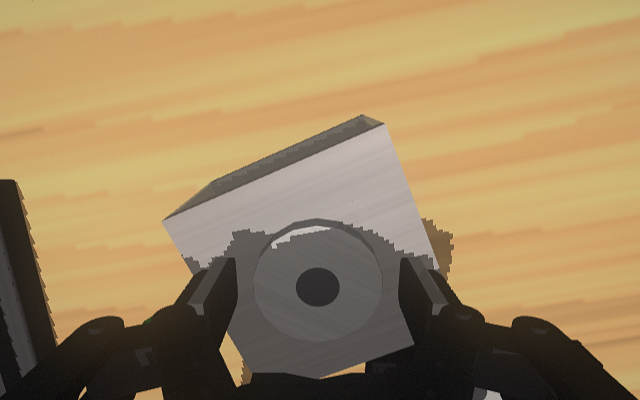

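The second disc stays on the plate too, so it's also 54 mm. I'll regrip and take it to the tray.

Emit:
{"name": "apply_moves", "arguments": {
  "increments": [
    {"x": 0,"y": 0.1,"z": 0,"ax": 0,"ay": 0,"az": 0,"grip": 0.5},
    {"x": 0,"y": 0.1,"z": 0,"ax": 0,"ay": 0,"az": 0,"grip": 1},
    {"x": 0,"y": 0.1,"z": 0,"ax": 0,"ay": 0,"az": 0,"grip": 1},
    {"x": 0,"y": 0.1,"z": 0,"ax": 0,"ay": 0,"az": 0,"grip": 1},
    {"x": 0,"y": 0.1,"z": 0,"ax": 0,"ay": 0,"az": 0,"grip": 1},
    {"x": 0,"y": -4,"z": 0,"ax": 0,"ay": 0,"az": 0,"grip": 1},
    {"x": 2.5,"y": -10,"z": -4,"ax": 0,"ay": 0,"az": 0,"grip": 1},
    {"x": 5,"y": -10,"z": -8,"ax": 0,"ay": 0,"az": 0,"grip": 1},
    {"x": 7.8,"y": -10,"z": -12,"ax": 0,"ay": 0,"az": 0,"grip": 1},
    {"x": 10.6,"y": -10,"z": -16,"ax": 0,"ay": 0,"az": 0,"grip": 1},
    {"x": 10.6,"y": -10,"z": -16,"ax": 0,"ay": 0,"az": 0,"grip": 1},
    {"x": 10.6,"y": -10,"z": -16,"ax": 0,"ay": 0,"az": 0,"grip": 1}
  ]
}}

```text
time_s: 28.05
eef_pos: [0.4571, -0.1999, 0.1988]
eef_rot: [-0.45, 0.45, -0.545, 0.546]
wrist_force: [-0.2, 0.4, -0.3]
opening: 0.6
```

```bash
python3 - <<'E'
from h import *
p,R,o=pose(); print(p,o['opening'],o['dq'].round(3))
save("wrist","w16"); np.save("q16.npy",np.r_[p])
E
```

```text
[ 0.45709852 -0.19989823  0.19879854] 0.5999809871712872 [ 0.021  0.016 -0.017  0.001  0.003  0.001]
```

View pics/w16.png

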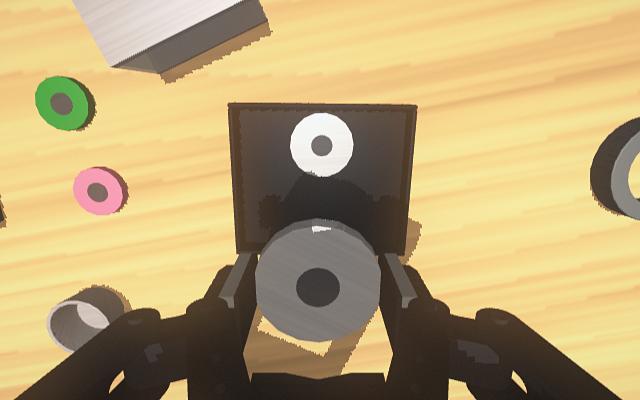

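Emit:
{"name": "apply_moves", "arguments": {
  "increments": [
    {"x": 0.4,"y": 4,"z": -2.7,"ax": 0,"ay": 0,"az": 0,"grip": 1},
    {"x": 0.4,"y": 8,"z": -2.7,"ax": 0,"ay": 0,"az": 0,"grip": 1},
    {"x": 0.4,"y": 12,"z": -2.7,"ax": 0,"ay": 0,"az": 0,"grip": 1},
    {"x": 0.4,"y": 15,"z": -2.7,"ax": 0,"ay": 0,"az": 0,"grip": 1},
    {"x": 0.4,"y": 16.2,"z": -2.7,"ax": 0,"ay": 0,"az": 0,"grip": 1},
    {"x": 0.4,"y": 16.2,"z": -2.7,"ax": 0,"ay": 0,"az": 0,"grip": 1},
    {"x": 0.4,"y": 16.2,"z": -2.7,"ax": 0,"ay": 0,"az": 0,"grip": 0.25},
    {"x": 0.4,"y": 16.2,"z": -2.7,"ax": 0,"ay": 0,"az": 0,"grip": 0.25},
    {"x": 0.4,"y": 12,"z": -2.7,"ax": 0,"ay": 0,"az": 0,"grip": 0.25},
    {"x": 0.4,"y": 6,"z": -2.7,"ax": 0,"ay": 0,"az": 0,"grip": 0.25},
    {"x": 0.4,"y": 0,"z": 3,"ax": 0,"ay": 0,"az": 0,"grip": 0},
    {"x": 0.4,"y": 0,"z": 3,"ax": 0,"ay": 0,"az": 0,"grip": 0}
  ]
}}

```text
time_s: 29.6
eef_pos: [0.4896, -0.2111, 0.2044]
eef_rot: [-0.451, 0.449, -0.542, 0.549]
wrist_force: [0.5, 0.2, -1.3]
opening: 1.0
```

```bash
python3 - <<'E'
from h import *
p,R,o=pose(); print(p,o['opening'],o['wrist_force'])
save("wrist","w17")
rel([.6873,.0963,.17],down(np.radians(79)))
E
```

```text
[ 0.48959076 -0.21110611  0.20435731] 0.9997058484142884 [ 0.485915    0.21609495 -1.32799993]
xyz cm [-33.96   3.49  13.47] rot [-0.0109  0.0014  0.0039] rows>= 5.9
```

View pics/w17.png

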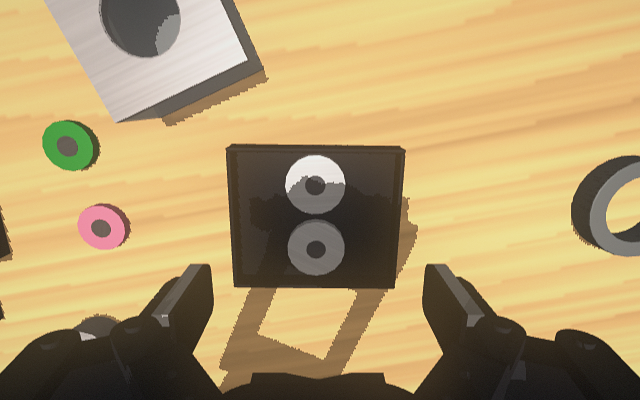

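Both discs lie flat in the tray, at (315,185) and (316,248). On to disc 3.

Emit:
{"name": "apply_moves", "arguments": {
  "increments": [
    {"x": -5.6,"y": 0.2,"z": 2.2,"ax": 0,"ay": 0,"az": 0,"grip": 0},
    {"x": -11.3,"y": 0.5,"z": 4.4,"ax": 0,"ay": 0,"az": 0,"grip": 0},
    {"x": -17,"y": 1,"z": 6.7,"ax": -0.01,"ay": 0,"az": 0,"grip": 0},
    {"x": -22.6,"y": 2,"z": 8.9,"ax": -0.011,"ay": 0,"az": 0,"grip": 0},
    {"x": -28.3,"y": 3,"z": 11.2,"ax": -0.011,"ay": 0,"az": 0,"grip": 0},
    {"x": -34,"y": 3.5,"z": 13.5,"ax": -0.011,"ay": 0,"az": 0,"grip": 0},
    {"x": -34,"y": 3.5,"z": 13.5,"ax": -0.011,"ay": 0,"az": 0,"grip": 0},
    {"x": -34,"y": 3.5,"z": 13.5,"ax": -0.011,"ay": 0,"az": 0,"grip": 0}
  ]
}}

```text
time_s: 30.65
eef_pos: [0.687, 0.0966, 0.1693]
eef_rot: [-0.449, 0.452, -0.544, 0.546]
wrist_force: [0.4, -0.5, -0.2]
opening: 1.0
```

```bash
python3 - <<'E'
from h import *
rel([.6875,.0963,.081],down(np.radians(79)))
E
```

```text
xyz cm [-0.02  8.83  0.07] rot [0.0013 0.0022 0.0047] rows>= 1.4
```

Emit:
{"name": "apply_moves", "arguments": {
  "increments": [
    {"x": 0,"y": 4,"z": 0.1,"ax": 0,"ay": 0,"az": 0,"grip": 0},
    {"x": 0,"y": 7,"z": 0.1,"ax": 0,"ay": 0,"az": 0,"grip": 0},
    {"x": 0,"y": 8.8,"z": 0.1,"ax": 0,"ay": 0,"az": 0,"grip": 0},
    {"x": 0,"y": 8.8,"z": 0.1,"ax": 0,"ay": 0,"az": 0,"grip": 0.4},
    {"x": 0,"y": 8.8,"z": 0.1,"ax": 0,"ay": 0,"az": 0,"grip": 1},
    {"x": 0,"y": 8.8,"z": 0.1,"ax": 0,"ay": 0,"az": 0,"grip": 1},
    {"x": 0,"y": 8.8,"z": 0.1,"ax": 0,"ay": 0,"az": 0,"grip": 1},
    {"x": 0,"y": 8.8,"z": 0.1,"ax": 0,"ay": 0,"az": 0,"grip": 1}
  ]
}}

```text
time_s: 31.65
eef_pos: [0.6887, 0.0964, 0.083]
eef_rot: [-0.45, 0.451, -0.544, 0.546]
wrist_force: [-1.4, 1.2, 6.2]
opening: 0.222
```

Emit:
{"name": "apply_moves", "arguments": {
  "increments": [
    {"x": 0,"y": 0,"z": -1.5,"ax": 0,"ay": 0,"az": 0,"grip": 1},
    {"x": 0,"y": 0,"z": -3,"ax": 0,"ay": 0,"az": 0,"grip": 1},
    {"x": 0,"y": 0,"z": -4.5,"ax": 0,"ay": 0,"az": 0,"grip": 1},
    {"x": 0,"y": 0,"z": -6,"ax": 0,"ay": 0,"az": 0,"grip": 1},
    {"x": 0,"y": 0,"z": -7.5,"ax": 0,"ay": 0,"az": 0,"grip": 1},
    {"x": 0,"y": 0,"z": -9,"ax": 0,"ay": 0,"az": 0,"grip": 1},
    {"x": 0,"y": 0,"z": -9.8,"ax": 0,"ay": 0,"az": 0,"grip": 1},
    {"x": 0,"y": 0,"z": -10.3,"ax": 0,"ay": 0,"az": 0,"grip": 1},
    {"x": 0,"y": 0,"z": -10.3,"ax": 0,"ay": 0,"az": 0,"grip": 1},
    {"x": 0,"y": 0,"z": -10.3,"ax": 0,"ay": 0,"az": 0,"grip": 1}
  ]
}}

```text
time_s: 32.9
eef_pos: [0.5885, 0.1157, 0.0831]
eef_rot: [-0.45, 0.451, -0.544, 0.547]
wrist_force: [5.1, -0.7, -3.3]
opening: 0.227
```

Emit:
{"name": "apply_moves", "arguments": {
  "increments": [
    {"x": 0,"y": 0,"z": 2,"ax": 0,"ay": 0,"az": 0,"grip": 1},
    {"x": 0,"y": 0,"z": 4,"ax": 0,"ay": 0,"az": 0,"grip": 1},
    {"x": 0,"y": 0,"z": 6,"ax": 0,"ay": 0,"az": 0,"grip": 1},
    {"x": 0,"y": 0,"z": 8,"ax": 0,"ay": 0,"az": 0,"grip": 1},
    {"x": 0,"y": 0,"z": 9.8,"ax": 0,"ay": 0,"az": 0,"grip": 1},
    {"x": 0,"y": 0,"z": 10.4,"ax": 0,"ay": 0,"az": 0,"grip": 1},
    {"x": 0,"y": 0,"z": 10.4,"ax": 0,"ay": 0,"az": 0,"grip": 1},
    {"x": 0,"y": 0,"z": 10.3,"ax": 0,"ay": 0,"az": 0,"grip": 0.2},
    {"x": 0,"y": 0,"z": 10.3,"ax": 0,"ay": 0,"az": 0,"grip": 0},
    {"x": 0,"y": 0,"z": 10.3,"ax": 0,"ay": 0,"az": 0,"grip": 0},
    {"x": 0,"y": -4,"z": 10.3,"ax": 0,"ay": 0,"az": 0,"grip": 0},
    {"x": 0,"y": -9,"z": 10.3,"ax": 0,"ay": 0,"az": 0,"grip": 0}
  ]
}}

```text
time_s: 34.4
eef_pos: [0.6884, 0.0965, 0.1727]
eef_rot: [-0.449, 0.452, -0.544, 0.546]
wrist_force: [1.8, 0.2, -0.1]
opening: 0.997
```

Emit:
{"name": "apply_moves", "arguments": {
  "increments": [
    {"x": 0.1,"y": -2,"z": -5,"ax": 0,"ay": 0,"az": 0,"grip": 0},
    {"x": 0.1,"y": -2.8,"z": -10,"ax": 0,"ay": 0,"az": 0,"grip": 0},
    {"x": 0.1,"y": -2.8,"z": -15,"ax": 0,"ay": 0,"az": 0,"grip": 0},
    {"x": 0.1,"y": -2.8,"z": -20,"ax": 0,"ay": 0,"az": 0,"grip": 0},
    {"x": 0.1,"y": -2.8,"z": -25.4,"ax": 0,"ay": 0,"az": 0,"grip": 0},
    {"x": 0.1,"y": -2.8,"z": -25.4,"ax": 0,"ay": 0,"az": 0,"grip": 0},
    {"x": 0.1,"y": -2.8,"z": -25.4,"ax": 0,"ay": 0,"az": 0,"grip": 0}
  ]
}}

```text
time_s: 35.28
eef_pos: [0.4397, 0.1437, 0.2016]
eef_rot: [-0.45, 0.451, -0.544, 0.546]
wrist_force: [0.7, 0.1, 0.5]
opening: 1.004
```

```bash
python3 disc.py w18; python3 -c "
from h import *
p,R,o=pose();t=[.4345,.1432,.039];rel(t,down(np.radians(79)));print((ray('wrist',(317,195),.03)-[.5233,.1255,0])@np.array([-.9816,.1908,0]))"
```

```text
[0.4397 0.1437 0.2016] [-0.01   0.025 -0.03  -0.001  0.002 -0.   ]
0.86 [473.   12.3  54.3  24.6] mag xy [-0.0481  0.1136] ((474.7086486816406, -5.814306259155273), (53.652099609375, 66.81256866455078), 41.166534423828125)
0.65 [316.4 192.1  51.   49.1] mag xy [ 0.0876 -0.0002] ((315.85205078125, 188.6707305908203), (51.65610885620117, 52.12348556518555), 13.25601577758789)
0.6 [191.9  90.5  52.4  57. ] mag xy [ 0.0069 -0.0963] ((189.55543518066406, 90.49645233154297), (52.73659133911133, 57.93994140625), 132.68467712402344)
0.55 [482.3  95.8  52.8  59. ] mag xy [0.0101 0.1282] ((482.59124755859375, 94.07453155517578), (52.1172981262207, 59.612613677978516), 46.69247817993164)
pin 0.97 [476.5, 94.3] [0.0089 0.1278]
pin 0.87 [313.9, 191.6] [ 0.0898 -0.0023]
pin 0.77 [194.8, 90.9] [ 0.0071 -0.0973]
xyz cm [ 0.06 16.22 -0.56] rot [-0.0005  0.0014  0.0039] rows>= 2.6
0.0896815020449492
```

View pics/w18.png

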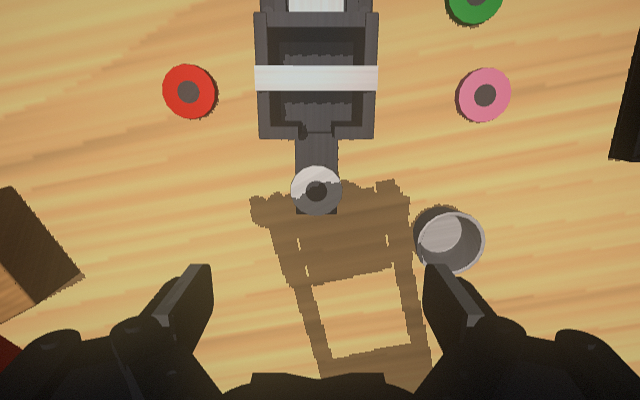

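This one is smaller: the grey disc at (316,190), about 44 mm. The chute behind the strap looks empty. I'll grip it.

Emit:
{"name": "apply_moves", "arguments": {
  "increments": [
    {"x": 0.1,"y": 4,"z": -0.1,"ax": 0,"ay": 0,"az": 0,"grip": 0},
    {"x": 0.1,"y": 8,"z": -0.1,"ax": 0,"ay": 0,"az": 0,"grip": 0},
    {"x": 0.1,"y": 12,"z": -0.1,"ax": 0,"ay": 0,"az": 0,"grip": 0},
    {"x": 0.1,"y": 14.5,"z": -0.1,"ax": 0,"ay": 0,"az": 0,"grip": 0},
    {"x": 0.1,"y": 16.1,"z": -0.1,"ax": 0,"ay": 0,"az": 0,"grip": 0},
    {"x": 0.1,"y": 16.1,"z": -0.1,"ax": 0,"ay": 0,"az": 0,"grip": 0.3},
    {"x": 0.1,"y": 16.1,"z": -0.1,"ax": 0,"ay": 0,"az": 0,"grip": 0.5},
    {"x": 0.1,"y": 16.1,"z": -0.1,"ax": 0,"ay": 0,"az": 0,"grip": 1},
    {"x": 0.1,"y": 16.1,"z": -0.1,"ax": 0,"ay": 0,"az": 0,"grip": 1},
    {"x": 0.1,"y": 16.1,"z": -0.1,"ax": 0,"ay": 0,"az": 0,"grip": 1},
    {"x": 0.1,"y": 16.1,"z": -0.1,"ax": 0,"ay": 0,"az": 0,"grip": 1}
  ]
}}

```text
time_s: 36.8
eef_pos: [0.4402, 0.142, 0.0418]
eef_rot: [-0.45, 0.45, -0.544, 0.547]
wrist_force: [-1.5, 0.8, 6.0]
opening: 0.484
```

```bash
python3 - <<'E'
from h import *
p,R,o=pose(); print(p,o['wrist_force'],o['opening'])
save("wrist","w19")
print(proj("wrist",p+R.apply([0,.0091,0])))
rel([.634,-.126,.16],down(np.radians(79)))
E
```

```text
[0.44023767 0.14203185 0.04175124] [-1.46724651  0.80295404  5.97384493] 0.48399665603187925
[312.35046113 291.15040526]
xyz cm [ 22.69 -11.67  24.14] rot [-0.0034  0.0015  0.0032] rows>= 5.6
```

View pics/w19.png

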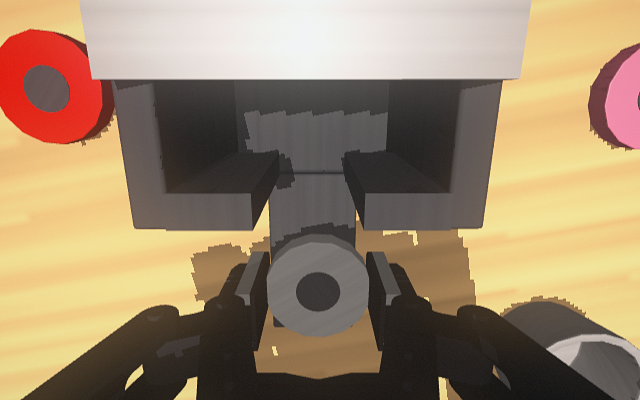

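```bash
python3 - <<'E'
from h import *
p,R,o=pose()
for r in (291,292):
    off=R.inv().apply(ray("wrist",(318,r),.03)-p); print(off.round(4), (np.array([.6327,-.128,0])-R.apply(off*[1,0,1])).round(4))
rel([.6338,-.1260,.16],down(np.radians(79)))
E
```

```text
[ 0.0022  0.0117 -0.0015] [ 0.6346 -0.1261 -0.    ]
[ 0.0022  0.0117 -0.0019] [ 0.635  -0.1262 -0.    ]
xyz cm [ 22.69 -11.67  24.12] rot [-0.0034  0.0015  0.0032] rows>= 5.6
```

Emit:
{"name": "apply_moves", "arguments": {
  "increments": [
    {"x": 0,"y": -3,"z": 0,"ax": 0,"ay": 0,"az": 0,"grip": 1},
    {"x": 0,"y": -8,"z": 0,"ax": 0,"ay": 0,"az": 0,"grip": 1},
    {"x": 3,"y": -11.7,"z": 3,"ax": 0,"ay": 0,"az": 0,"grip": 1},
    {"x": 6,"y": -11.7,"z": 6.5,"ax": 0,"ay": 0,"az": 0,"grip": 1},
    {"x": 9,"y": -11.7,"z": 10,"ax": 0,"ay": 0,"az": 0,"grip": 1},
    {"x": 12,"y": -11.7,"z": 13,"ax": 0,"ay": 0,"az": 0,"grip": 1},
    {"x": 15,"y": -11.7,"z": 16.3,"ax": 0,"ay": 0,"az": 0,"grip": 1},
    {"x": 18,"y": -11.7,"z": 19.5,"ax": -0.003,"ay": 0,"az": 0,"grip": 1},
    {"x": 21,"y": -11.7,"z": 22.5,"ax": -0.003,"ay": 0,"az": 0.003,"grip": 1},
    {"x": 22.7,"y": -11.7,"z": 24.2,"ax": -0.003,"ay": 0,"az": 0.003,"grip": 1},
    {"x": 22.7,"y": -11.7,"z": 24.2,"ax": -0.003,"ay": 0,"az": 0.003,"grip": 1},
    {"x": 22.7,"y": -11.7,"z": 24.2,"ax": -0.003,"ay": 0,"az": 0.003,"grip": 1}
  ]
}}

```text
time_s: 38.35
eef_pos: [0.6341, -0.1255, 0.1604]
eef_rot: [0.45, -0.45, 0.545, -0.545]
wrist_force: [0.1, -0.1, -1.1]
opening: 0.483
```

```bash
python3 - <<'E'
from h import *
p,R,o=pose(); print(p,o['opening'],o['dq'].round(3))
save("wrist","w20"); P=vision.camera_params("wrist")
for a in range(0,360,45):
    print(a,proj("",np.array([.6327,-.128,.075])+.0245*np.array([np.cos(np.radians(a)),np.sin(np.radians(a)),0]),P).round(1),end=" ")
off=R.inv().apply(ray("wrist",(318,291),p[2]-.0117,P)-p); print(off)
rel([.6346,-.1261,.101],down(np.radians(79)))
E
```

```text
[ 0.6340821  -0.12548251  0.16042177] 0.4825539817619638 [ 0.013 -0.007  0.012  0.001 -0.    -0.002]
0 [311.4 187.6] 45 [285.  204.4] 90 [279.6 233.4] 135 [297. 257.] 180 [326.6 262.6] 225 [352.2 247.4] 270 [359.4 219.1] 315 [342.7 193.8] [ 0.00195798  0.01169967 -0.00159135]
xyz cm [0.08 5.94 0.07] rot [-0.      0.0023 -0.0001] rows>= 1.0
```

View pics/w20.png

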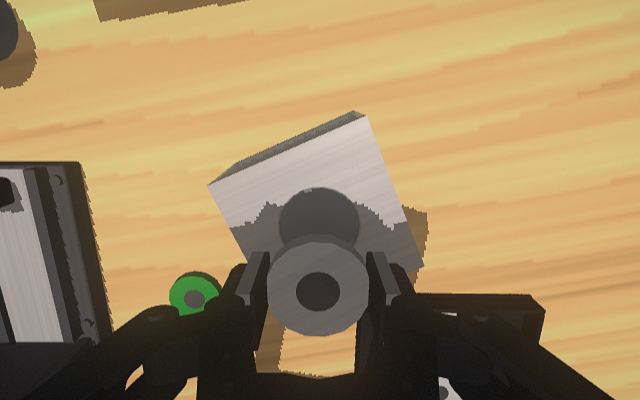

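Emit:
{"name": "apply_moves", "arguments": {
  "increments": [
    {"x": 0.1,"y": 2,"z": 0.1,"ax": 0,"ay": 0,"az": 0,"grip": 1},
    {"x": 0.1,"y": 4,"z": 0.1,"ax": 0,"ay": 0,"az": 0,"grip": 1},
    {"x": 0.1,"y": 5.5,"z": 0.1,"ax": 0,"ay": 0,"az": 0,"grip": 1},
    {"x": 0.1,"y": 6,"z": 0.1,"ax": 0,"ay": 0,"az": 0,"grip": 1},
    {"x": 0.1,"y": 6.05,"z": 0.1,"ax": 0,"ay": 0,"az": 0,"grip": 1},
    {"x": 0.1,"y": 6.05,"z": 0.1,"ax": 0,"ay": 0,"az": 0,"grip": 1}
  ]
}}

```text
time_s: 39.15
eef_pos: [0.6352, -0.1265, 0.1001]
eef_rot: [-0.451, 0.45, -0.545, 0.545]
wrist_force: [0.4, 0.7, -0.2]
opening: 0.483
```

```bash
python3 - <<'E'
from h import *
p,R,o=pose(); print(p,o['opening'],o['dq'].round(3),o['wrist_force'])
save("wrist","w21"); P=vision.camera_params("wrist")
c=ray("wrist",(318,291),p[2]-.0117,P); print(c, c[:2]-[.6327,-.128])
E
```

```text
[ 0.63516078 -0.12648335  0.10009159] 0.4830780545408504 [ 0.    -0.004  0.    -0.001  0.003  0.002] [ 0.40147963  0.67630615 -0.20594779]
[ 0.63324101 -0.12843321  0.08839159] [ 0.00054101 -0.00043321]
```

View pics/w21.png

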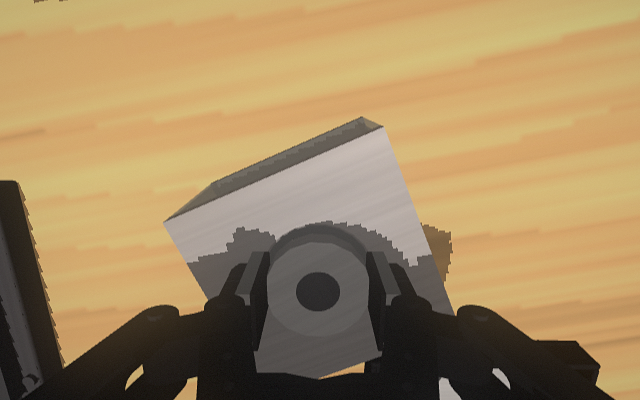

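Within 1 mm of the hole centre. Releasing.

Emit:
{"name": "apply_moves", "arguments": {
  "increments": [
    {"x": 0,"y": 0,"z": 0,"ax": 0,"ay": 0,"az": 0,"grip": 0.2},
    {"x": 0,"y": 0,"z": 0,"ax": 0,"ay": 0,"az": 0,"grip": 0.2},
    {"x": 0,"y": 0,"z": 0,"ax": 0,"ay": 0,"az": 0,"grip": 0.2},
    {"x": 0,"y": -4,"z": 0,"ax": 0,"ay": 0,"az": 0,"grip": 0.2},
    {"x": 0,"y": -8,"z": 0,"ax": 0,"ay": 0,"az": 0,"grip": 0.2},
    {"x": 0,"y": -8,"z": 0,"ax": 0,"ay": 0,"az": 0,"grip": 0}
  ]
}}

```text
time_s: 39.95
eef_pos: [0.6376, -0.1274, 0.1849]
eef_rot: [-0.452, 0.449, -0.542, 0.548]
wrist_force: [0.3, 0.2, 0.7]
opening: 0.983
```

```bash
python3 - <<'E'
from h import *
save("wrist","w22")
E
```

```text
(no output)
```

View pics/w22.png

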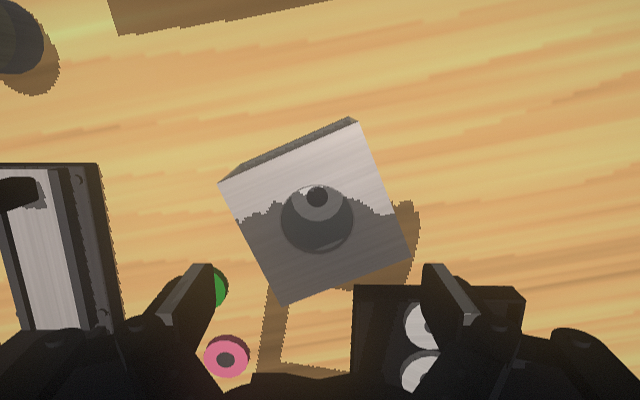

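```bash
python3 - <<'E'
from h import *
P=vision.camera_params("wrist"); print(proj("",[.6327,-.128,.015],P),proj("",[.6327,-.128,.075],P))
print(ray("",(317,197),.015,P)-[.6327,-.128,0])
rel([.52,.05,.33],down(np.radians(79)))
E
```

```text
[317.08228879 195.50745487] [316.99406952 219.06953916]
[-0.00124126  0.00030668  0.015     ]
xyz cm [-15.17 -14.85 -14.68] rot [-0.0049  0.0022  0.0008] rows>= 4.1
```

The dimple at (317,197) matches a disc on the bin floor, where I'd expect (317,196). I'll back off for final checks.

Emit:
{"name": "apply_moves", "arguments": {
  "increments": [
    {"x": -2,"y": -5,"z": -2,"ax": 0,"ay": 0,"az": 0,"grip": 0},
    {"x": -5,"y": -9,"z": -5,"ax": 0,"ay": 0,"az": 0,"grip": 0},
    {"x": -8,"y": -13,"z": -8,"ax": 0,"ay": 0,"az": 0,"grip": 0},
    {"x": -11,"y": -15,"z": -11,"ax": 0,"ay": 0,"az": 0,"grip": 0},
    {"x": -15,"y": -15,"z": -14.7,"ax": 0,"ay": 0,"az": 0,"grip": 0},
    {"x": -15,"y": -15,"z": -14.7,"ax": 0,"ay": 0,"az": 0,"grip": 0},
    {"x": -15,"y": -15,"z": -14.7,"ax": 0,"ay": 0,"az": 0,"grip": 0}
  ]
}}

```text
time_s: 40.88
eef_pos: [0.5193, 0.0483, 0.3305]
eef_rot: [-0.451, 0.45, -0.544, 0.546]
wrist_force: [-0.2, -0.8, -0.5]
opening: 0.998
```

```bash
python3 - <<'E'
from h import *
print(pose()[0])
save("wrist","w23"); save("top","t23",(190,120,390,270),4); save("side","s23",(180,130,420,330),3)
E
```

```text
[0.51929263 0.04827666 0.33049854]
```

View pics/w23.png

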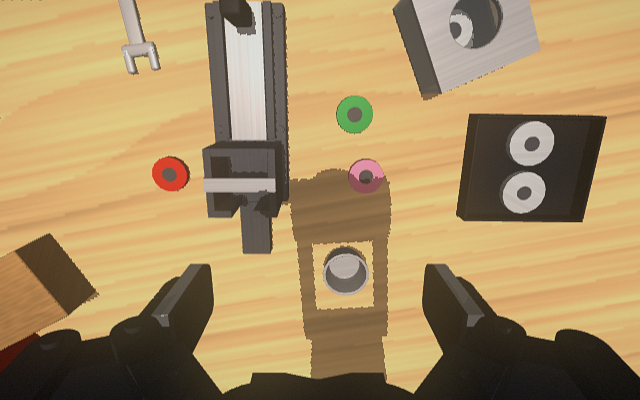

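View pics/t23.png

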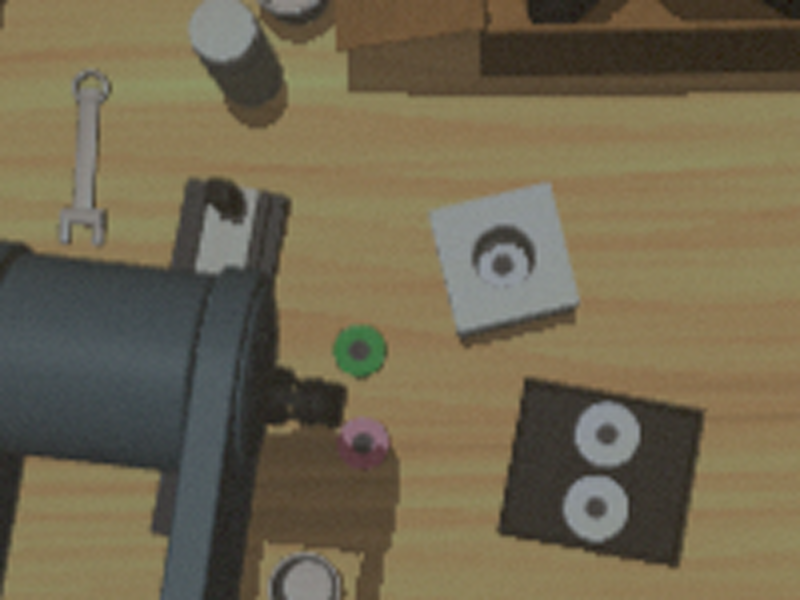

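View pics/s23.png

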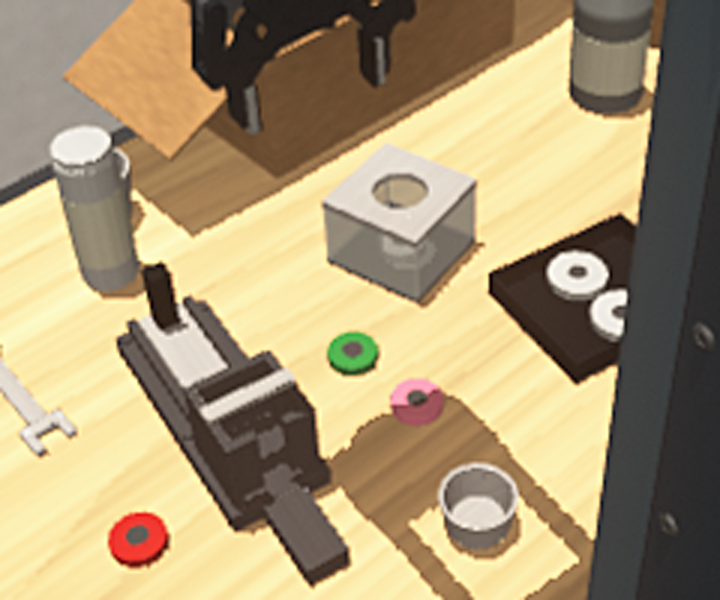

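The last checks agree on every point, so I'm handing in:
- The chute and tongue are empty, with bare bed on both sides of the strap.
- The small disc is on the bin floor.
- Two big discs lie flat in the tray.
- The post is at its starting pixel.
- The bystanders haven't moved.

```bash
python3 -c "
from bench import ticket
print(ticket.hand_in())"
```

```text
the job is handed in; nothing more can be done
None
```

The magazine held three discs, and all three are sorted; the job is handed in at about 41 s of the 210 s allowed.

- **Large discs:** the first two lay on the gauge plate without falling through, so they are 54 mm. Both now lie flat in the tray, side by side.
- **Small disc:** the third fell through the gauge hole and lies on the floor of the clear bin. The gripper opening agreed with the gauge each time (0.60 for the large discs, 0.48 for the small one).
- **Final views:** the wrist, top and side cameras showed:
  - the chute and tongue empty
  - the pusher handle back at its starting position
  - the tray flat and where it started
  - the spray can and spanner where they were

The tape roll was outside the final crops. It was last seen unmoved when I placed the second disc, and the arm did not go near it afterwards.

Two things did not go to plan. The first move call was refused until every field was filled in. The wrist camera also read about 2 mm off sideways, which I corrected for when centring discs on the hole. No final check failed or disagreed, and I saw no grip slip or tray knock.

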